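# Refit the rinsed tube block on the finned bench cooler

## Task

The aluminium tube block was rinsed and left upside down, fins up, to drain on the rubber mat. Turn it over and refit it on the bench cooler with its fins down between the fins of the cold plate, the fin ends of the two flush, pressed fully home and level so that the ball catches at both ends have snapped in. Do not force or hammer it, and leave the other things on the bench where they are.

Things in the scene. Friction and masses are not known exactly. Their poses are not given: they have to be found in the camera images.
- tube_block: Loose bare-aluminium tube block, 0.4 kg: body 88.5 (x) x 64 (y) x 30 mm, 12 tube wells in one face, six fins on the other. Origin: centre of the tube face; z points to the fins (body z = 0 to 30 mm, fins 30 to 52); x across the fins, y along them. Its two plane sides at y = +-32 can be gripped all over. Starts upside down on the mat: fins up. May be fitted either way round.
- fin_tips (a point): On the block, centre of the fin tips (z = 52 mm of the block). Fins: 64 mm long, 6 mm thick, 22 high, full-round tips, at x = -41.25, -24.75, -8.25, 8.25, 24.75, 41.25 mm (16.5 apart). The end fins are flush with the body's ends, so that the block can be stood on an end (64 x 52 mm); each has an outer groove 6 to 13 mm from its tip for a ball catch.
- cooler: Bench cooler, fixed: low grey base 186 x 146 mm (widest; up to z = 42 mm) with an aluminium cold plate on top. Origin: centre of its underside, z up, x across the cooler's fins, y along them. At home the block's tube face is up and level, 98 mm above the bench, over the cooler's centre, x and y axes parallel to the cooler's.
- cold_plate (a point): Centre of the cold plate's upper face, 46 mm above the bench. On it stand five fins: 64 mm long along y (-32 to 32), 7 mm thick, 20 high, full-round tips, at x = -33, -16.5, 0, 16.5, 33 mm, and beyond them two end cheeks, 46 mm long (y), 15 high, inner faces at x = +-46, outer +-60. Block fins go between and either side of these, 1.75 mm play each way; home, their tips stand on the plate.
- catch_near (a joint): Spring catch in the cheek at the cooler's -x end: two 8 mm balls (y = +-14, 8 mm above the plate) that move together; travel outwards in m, 0 is sprung out, 0.001 to 0.003 while the block's end fin pushes past. The block, set down without pressing, rests on the catches about 8 mm too high; from there it takes a push of about 5 to 12 N.
- catch_far (a joint): The same pair of balls in the cheek at the cooler's +x end.
- drain_mat: Thin black ribbed rubber draining mat, fixed, 150 (x) x 200 (y) x 3 mm. Origin: centre of its underside, z up.
- plain_insert: Plain aluminium heater block insert without fins, 88 x 108 x 48 mm, at the back between the two places. Bystander. Origin: centre of its underside.
- timer: Off-white bench timer, 66 x 66 x 18 mm between mat and cooler. Bystander. Origin: centre of its underside.
- marker: Dark marker pen lying between mat and cooler, 126 mm long, 14 mm thick. Bystander. Origin: centre of its blunt end.
- forceps: Steel forceps lying between mat and cooler, 120 x 18 x 9 mm. Bystander. Origin: centre of its underside.
- float_rack: Flat rack with holes, 60 x 90 x 12 mm, at the front left. Bystander. Origin: centre of its underside.
- well_plate: White well plate, 128 x 86 x 15 mm, at the front right. Bystander. Origin: centre of its underside.
- label_tape: Roll of tape lying flat, 104 mm across, 25 mm high, at the left. Bystander. Origin: centre of its underside.
Not all that is in view belongs to the job. Leave any blue look-alike of the tube_block alone.

How it is judged:
At the end, for the whole second after the job is handed in: Block fins down on the cooler, tube face 95 to 99.8 mm above the bench (home: 98), centred within 4 mm across the fins and 6 mm along them, level within 0.03 rad, turned within 0.06 rad of the cooler's fins, both catches within 1.2 mm of fully out, at rest (z of tube_block in the frame of cooler between 0.095 and 0.0998 m and x of tube_block in the frame of cooler between -0.004 and 0.004 m and y of tube_block in the frame of cooler between -0.006 and 0.006 m and angle between tube_block's own z axis and vertical above 3.11 rad and angle between the y axis of tube_block and the y axis of cooler, either way round below 0.06 rad and value of joint each of catch_near, catch_far below 0.0012 m and linear speed of tube_block below 0.01 m/s and angular speed of tube_block below 0.1 rad/s); the robot touches nothing.
It fails at once if the block is forced or hammered: more than 60 N between block and cooler (contact force between tube_block and cooler above 60 N).
It fails at once if the block falls off the bench (height (world z) of tube_block below -0.05 m).
It fails at once if another thing on the bench is shoved aside (moved more than 30 mm) (distance of any of plain_insert, timer, marker, forceps, float_rack, well_plate, label_tape from where it was at the start of the episode above 0.03 m).
It also fails if it takes over 64 s, if anything falls off the work surface, if the arm or the gripper's body presses on something with over 40 N, if the wrist force passes 120 N, or if a joint passes its speed limit or range.

## Robot

A 6-joint arm with a two-finger parallel gripper is mounted at the origin on a cart in front of the work surface, level with it; the furniture and walls round the work are solid. World frame = base frame: x ahead of the robot, y to its left, z up, the work surface at z = 0. Lengths are in m, angles in rad, forces in N, time in s.
With the tool pointing down it reaches from about 0.375 to 0.975 m from the base axis. Payload 3.8 kg.
Tool frame: the origin (TCP) lies midway between the tips of the shut fingers; the grasp point (between the pads) lies 19 mm behind it; z points along the fingers, y is the line along which they close (so a half turn about z gives the same grasp; the last joint's range is limited). The gripper opens to 85 mm and grips with 20 to 120 N. Pads are 22 mm wide; open, the fingers measure 114 mm over their backs; the gripper's body (76 mm by 85 mm) begins 54 mm behind the grasp point. The pads swing forward as they close: fully open they stand 13 mm farther back than shut.
Start: joints at [-1.185, 0.264, 1.604, -0, 1.274, -0.037], TCP at [0.277, -0.616, 0.231] pointing down, gripper open.
Joint ranges: [-2.63, 2.63], [-0.94, 2.18], [0.31, 2.57], [-1.31, 4.45], [0, 2.66], [-2.55, 2.55]. Speed limits (rad/s): [2.57, 2.57, 3.14, 3.14, 3.14, 3.14].

## Interface

Orientations are given as a rotation vector (axis times angle).
In Python, from workcell import status, read_camera, workorder, masks_of gives the robot as it stands.
- The arm moves only by the tool drive_tool, never from a script. Its argument "rows" is a list of rows, each a list of 7 numbers: the turn, a rotation vector about the tool's x, y, z in degrees, then the shift along the tool's x, y, z in m, then the opening, from 0 (shut) to 1 (fully open). In form: [[ax, ay, az, tx, ty, tz, claw], ...]. A call has 1 to 8 rows; each row shifts and turns the commanded pose from where the row before left it, along the tool's axes as they then stand; what a row does not reach is not made up. A row lasts 1/12 s, in which the tool goes at most 41.7 mm and 7.16 degrees, less where a joint would pass 70% of its speed; a pose out of reach is approached as far as the arm can. A call is refused whole if a number of a shift passes 0.0417 or a number of a turn 7.16, either way. A call with a gripper value outside its range is refused whole. The fingers move at their own pace and stop on an object; "force" is the grip in N (left out, the last holds). Time passes only in rows, so rows that do not move let the fingers close. It gives the time, the measured TCP pose, the force, the opening and the grip force at its end, in the units of the state.
- status.read_state(): the state, without advancing time (a new reading comes with each control period).
- read_camera(name): name is "scene" or "top" or "wrist"; returns a dict with "color" (480x640x3 uint8, red, green, blue), "intrinsics" (3x3 intrinsics, pixels), "world_from_camera" (4x4, takes a point from camera to world coordinates); the wrist camera has in their place "mount" (4x4, takes a point from camera to tool coordinates, whose origin is the TCP and whose axes are the flange's). Camera axes: x right, y up, looking along -z (the intrinsics and any distortion apply to the point x, -y, -z); pixel columns grow to the right and rows downward; lengths in m; the calibration is good to about 2 mm. A picture is of the moment at which its call begins: read the wrist's pose just before it. There is no depth.
- workorder.finish_job(): hands the job in; it is judged then, once.
Trained networks look in a picture, given as the dict that the camera call returned (one of the last four; its "shot" number tells which), for a name from the list of things; names that differ only in an ending like _2 or _b are one class to them, and where a whole thing is asked for, a point or a joint stands for the part that bears it (a point fixed in the world has none). Each returns a list of dicts, best first, with "score" (0 to 1); they miss things now and then, are a little off and sometimes report something else, mostly with a low value. They report only what shows in the picture. A call takes as long as a camera call. They do not tell look-alikes from the thing itself.
- masks_of(picture, name): "mask" (480x640 bool, what is visible of it) and "bbox" ([left, top, right, bottom] in pixels, round what is visible of it).
The state is a dict: "time": time; "q": joint angles; "joint_vel": joint speeds; "joint_torque": joint torques, N m; "tool_pos": TCP position; "tcp_rot": TCP orientation; "wrist_force": force on the tool from outside, world axes, zero at the start; "torque": the same for the moment, N m; "width": opening from 0.0 (shut) to 1.0 (fully open); "grip_force": force on a finger pad.
Only numpy, scipy, OpenCV 4.12 (cv2) and the standard library are available. Lean on these libraries where they do the work, as an engineer would, in place of code of your own. Each camera call takes 0.05 s, during which the arm holds its last target. There are 200 camera calls.

## Working session

There is one attempt and no reset: what is moved stays moved. The work goes in short steps, Python scripts to look and compute and a tool call to move; the robot and the scene stay as the last step left them, time stands still between calls to the robot, and variables do not carry over. Pictures are saved under pics/ and viewed, at most 10 in all, crops included, and the job is handed in when it is done.

Besides the shell and the picture viewer there is one more tool, called after "Request:" in YAML: its name, and indented under it one key for each argument. drive_tool: Moves the arm, as the interface text tells. Its arguments: {"type":"object","properties":{"rows":{"type":"array"},"force":{"type":"number"}},"required":["rows"]}

```bash
mkdir -p pics; ls; python3 - <<'E'
from workcell import status, read_camera, workorder, masks_of
import cv2,numpy as np
s=status.read_state();print({k:np.round(v,3).tolist() for k,v in s.items()})
ims=[]
for n in ["scene","top"]:
    p=read_camera(n);cv2.imwrite(f"pics/{n}0.png",p["color"][:,:,::-1])
    print(n,p["intrinsics"].round(1).tolist(),p["world_from_camera"].round(3).tolist(),[k for k in p])
    for o in ["tube_block","cooler","drain_mat","timer","marker","forceps","plain_insert"]:
        for m in masks_of(p,o)[:3]: print(o,round(m["score"],2),np.round(m["bbox"]).tolist())
E
```

```text
pics
{'time': 0.0, 'q': [-1.185, 0.265, 1.605, -0.0, 1.274, -0.037], 'joint_vel': [0.0, -0.002, 0.001, -0.0, 0.001, 0.0], 'joint_torque': [-0.001, -51.512, -36.731, -0.0, 0.013, 0.0], 'tool_pos': [0.277, -0.615, 0.23], 'tcp_rot': [-3.07, -0.659, 0.001], 'wrist_force': [-0.583, -0.243, 0.028], 'torque': [0.025, -0.016, 0.027], 'grip_force': 0.0, 'width': 0.996}
scene [[458.5, 0.0, 320.7], [0.0, 458.5, 255.8], [0.0, 0.0, 1.0]] [[-0.772, 0.476, -0.421, 0.022], [-0.635, -0.573, 0.518, 0.627], [0.006, 0.668, 0.745, 0.966], [0.0, 0.0, 0.0, 1.0]] ['color', 'intrinsics', 'world_from_camera', 'shot']
tube_block 0.63 [370.0, 224.0, 404.0, 261.0]
tube_block 0.59 [398.0, 182.0, 432.0, 217.0]
cooler 0.68 [218.0, 276.0, 314.0, 360.0]
drain_mat 0.57 [340.0, 214.0, 424.0, 277.0]
timer 0.63 [336.0, 280.0, 365.0, 307.0]
marker 0.44 [304.0, 256.0, 333.0, 281.0]
forceps 0.59 [299.0, 237.0, 310.0, 244.0]
plain_insert 0.61 [231.0, 218.0, 270.0, 267.0]
plain_insert 0.61 [191.0, 383.0, 242.0, 430.0]
top [[502.3, 0.0, 317.6], [0.0, 502.3, 246.6], [0.0, 0.0, 1.0]] [[-0.018, 0.987, -0.157, 0.33], [-1.0, -0.018, -0.002, 0.031], [-0.005, 0.157, 0.988, 1.233], [0.0, 0.0, 0.0, 1.0]] ['color', 'intrinsics', 'world_from_camera', 'shot']
tube_block 0.94 [381.0, 262.0, 430.0, 302.0]
tube_block 0.86 [479.0, 243.0, 515.0, 285.0]
cooler 0.59 [202.0, 210.0, 288.0, 281.0]
drain_mat 0.78 [368.0, 239.0, 456.0, 308.0]
timer 0.62 [313.0, 272.0, 341.0, 302.0]
marker 0.66 [202.0, 211.0, 290.0, 279.0]
marker 0.58 [324.0, 219.0, 334.0, 268.0]
forceps 0.49 [339.0, 200.0, 362.0, 204.0]
forceps 0.28 [382.0, 262.0, 434.0, 299.0]
plain_insert 0.91 [279.0, 139.0, 332.0, 190.0]
```

```bash
python3 - <<'E'
import cv2
a=cv2.imread("pics/top0.png")[130:350,150:550];cv2.imwrite("pics/t.png",cv2.resize(a,(800,440),interpolation=cv2.INTER_CUBIC))
E
```

```text
(no output)
```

View pics/t.png

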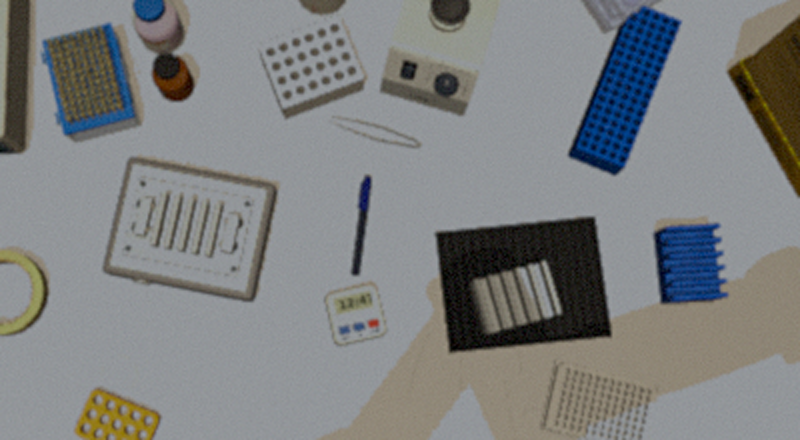

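View pics/scene0.png

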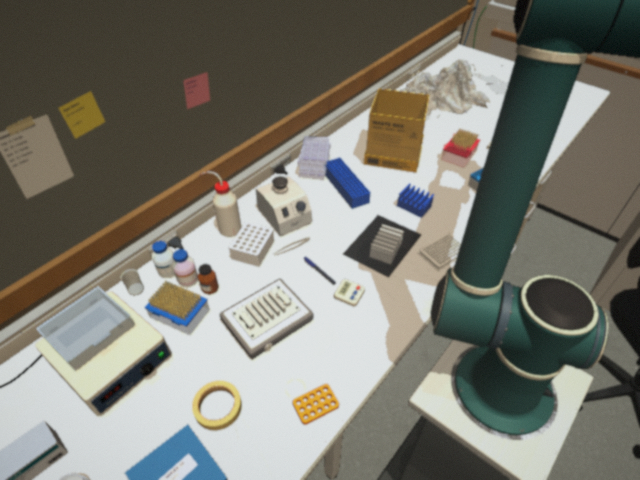

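```bash
cat > h.py <<'E'
from workcell import status, read_camera, workorder, masks_of
import cv2,numpy as np
from scipy.spatial.transform import Rotation as R
def wfc(p,st):
    if "world_from_camera" in p: return p["world_from_camera"]
    T=np.eye(4);T[:3,:3]=R.from_rotvec(st["tcp_rot"]).as_matrix();T[:3,3]=st["tool_pos"];return T@p["mount"]
def ray(p,uv,z,T):
    K=p["intrinsics"];uv=np.atleast_2d(uv).astype(float)
    d=np.c_[(uv[:,0]-K[0,2])/K[0,0],-(uv[:,1]-K[1,2])/K[1,1],-np.ones(len(uv))]@T[:3,:3].T
    return T[:3,3]+d*((z-T[2,3])/d[:,2])[:,None]
def proj(p,X,T):
    c=(np.atleast_2d(X)-T[:3,3])@T[:3,:3];K=p["intrinsics"]
    return np.c_[K[0,2]-K[0,0]*c[:,0]/c[:,2],K[1,2]+K[1,1]*c[:,1]/c[:,2]]
def st(): 
    s=status.read_state();print({k:np.round(s[k],4).tolist() for k in("time","q","tool_pos","tcp_rot","wrist_force","width","grip_force")});return s
E
python3 - <<'E'
from h import *
p=read_camera("top");T=wfc(p,None)
for o,z in [("tube_block",.055),("cooler",.042),("drain_mat",.003),("timer",.018),("marker",.007),("forceps",.005),("plain_insert",.048)]:
    for m in masks_of(p,o)[:2]:
        c=cv2.findContours(m["mask"].astype(np.uint8),0,1)[0];c=max(c,key=cv2.contourArea)
        b=cv2.boxPoints(cv2.minAreaRect(c));w=ray(p,b,z,T)[:,:2]
        print(o,round(m["score"],2),w.mean(0).round(3),w.round(3).tolist(), [round(float(np.linalg.norm(w[i]-w[i-1])),3) for i in (1,2)])
E
```

```text
tube_block 0.91 [ 0.438 -0.176] [[0.457, -0.121], [0.483, -0.215], [0.419, -0.231], [0.394, -0.137]] [0.098, 0.066]
tube_block 0.76 [ 0.475 -0.383] [[0.519, -0.346], [0.522, -0.422], [0.43, -0.42], [0.428, -0.344]] [0.076, 0.092]
cooler 0.89 [0.529 0.209] [[0.474, 0.316], [0.624, 0.289], [0.582, 0.101], [0.434, 0.132]] [0.152, 0.192]
cooler 0.25 [ 0.456 -0.188] [[0.52, -0.084], [0.539, -0.283], [0.391, -0.29], [0.373, -0.095]] [0.2, 0.148]
drain_mat 0.58 [ 0.459 -0.194] [[0.526, -0.087], [0.545, -0.293], [0.392, -0.3], [0.374, -0.098]] [0.207, 0.153]
timer 0.75 [0.425 0.011] [[0.45, 0.048], [0.463, -0.014], [0.399, -0.026], [0.387, 0.035]] [0.063, 0.065]
marker 0.62 [0.537 0.003] [[0.477, 0.018], [0.598, 0.001], [0.596, -0.013], [0.475, 0.004]] [0.122, 0.015]
forceps 0.61 [ 0.641 -0.066] [[0.643, -0.059], [0.648, -0.064], [0.639, -0.073], [0.634, -0.067]] [0.007, 0.013]
plain_insert 0.73 [0.728 0.059] [[0.755, 0.129], [0.796, 0.023], [0.701, -0.011], [0.66, 0.094]] [0.114, 0.101]
```

```bash
cat >> h.py <<'E'
def tool(yaw,tilt=0):
    """yaw deg: world angle of tool y (tool down); tilt deg: turn about tool y"""
    c,s=np.cos(np.radians(yaw)),np.sin(np.radians(yaw))
    return R.from_matrix(np.array([[-s,c,0],[c,s,0],[0,0,-1]]).T.T)*R.from_euler('y',tilt,degrees=True)
def plan(way,claw,start=None,vmax=.04,wmax=7.):
    """way: list of (pos,Rotation); prints rows"""
    s=status.read_state() if start is None else start
    p,r=(np.array(s["tool_pos"]),R.from_rotvec(s["tcp_rot"])) if isinstance(s,dict) else s
    out=[]
    for P,Q in way:
        P=np.array(P);d=(r.inv()*Q).as_rotvec();n=int(max(1,np.ceil(np.linalg.norm(P-p)/vmax),np.ceil(np.degrees(np.linalg.norm(d))/wmax)))
        p0,r0=p,r
        for i in range(1,n+1):
            pt=p0+(P-p0)*i/n;rt=r0*R.from_rotvec(d*i/n)
            a=np.round(np.degrees((r.inv()*rt).as_rotvec()),1);t=np.round(r.inv().apply(pt-p),4)
            p=p+r.apply(t);r=r*R.from_rotvec(np.radians(a));out.append([*a.tolist(),*t.tolist(),claw])
    for i in range(0,len(out),8): print(str(out[i:i+8]).replace(" ",""))
    print("end",p.round(4),r.as_rotvec().round(3));return p,r
E
python3 - <<'E'
from h import *
s=st();print(tool(-65.8).as_rotvec())
plan([([.425,-.172,.26],tool(14))],1)
p=read_camera("wrist");print(p["mount"].round(3).tolist(),p["intrinsics"].round(1).tolist())
E
```

```text
{'time': 1.2, 'q': [-1.1849, 0.2639, 1.604, -0.0, 1.2737, -0.0369], 'tool_pos': [0.277, -0.6156, 0.2313], 'tcp_rot': [3.0717, 0.6592, -0.0], 'wrist_force': [0.5818, 0.5047, -0.1328], 'width': 1.0002, 'grip_force': 0.0}
[3.07179663 0.65853614 0.        ]
[[0.0,0.0,-6.6,0.0264,-0.0286,-0.0024,1],[-0.0,0.0,-6.7,0.0296,-0.0255,-0.0024,1],[-0.0,0.0,-6.6,0.0323,-0.0218,-0.0024,1],[-0.0,0.0,-6.7,0.0345,-0.0179,-0.0024,1],[-0.0,0.0,-6.6,0.0365,-0.0138,-0.0024,1],[-0.0,0.0,-6.7,0.0378,-0.0095,-0.0024,1],[-0.0,0.0,-6.6,0.0386,-0.005,-0.0023,1],[-0.0,0.0,-6.7,0.039,-0.0006,-0.0024,1]]
[[-0.0,0.0,-6.6,0.0388,0.004,-0.0024,1],[-0.0,0.0,-6.7,0.038,0.0084,-0.0024,1],[-0.0,0.0,-6.6,0.0368,0.0128,-0.0024,1],[-0.0,0.0,-6.7,0.0351,0.017,-0.0024,1]]
end [ 0.425 -0.172  0.26 ] [ 1.934  2.476 -0.   ]
[[0.0, 0.963, 0.268, 0.068], [1.0, -0.001, 0.001, -0.001], [0.001, 0.268, -0.963, -0.141], [0.0, 0.0, 0.0, 1.0]] [[362.2, 0.0, 318.0], [0.0, 362.2, 237.8], [0.0, 0.0, 1.0]]
```

Request:
drive_tool:
  rows:
    - [0,0,-6.6,0.0264,-0.0286,-0.0024,1]
    - [0,0,-6.7,0.0296,-0.0255,-0.0024,1]
    - [0,0,-6.6,0.0323,-0.0218,-0.0024,1]
    - [0,0,-6.7,0.0345,-0.0179,-0.0024,1]
    - [0,0,-6.6,0.0365,-0.0138,-0.0024,1]
    - [0,0,-6.7,0.0378,-0.0095,-0.0024,1]
    - [0,0,-6.6,0.0386,-0.005,-0.0023,1]
    - [0,0,-6.7,0.039,-0.0006,-0.0024,1]

```text
time: 1.92
tool_pos: [0.3758, -0.3181, 0.2507]
tcp_rot: [2.446, 1.971, 0.0]
wrist_force: [-0.2, 0.5, 0.2]
width: 1.001
grip_force: 0.0
```

Request:
drive_tool:
  rows:
    - [0,0,-6.6,0.0388,0.004,-0.0024,1]
    - [0,0,-6.7,0.038,0.0084,-0.0024,1]
    - [0,0,-6.6,0.0368,0.0128,-0.0024,1]
    - [0,0,-6.7,0.0351,0.017,-0.0024,1]
    - [0,0,0,0,0,0,1]
    - [0,0,0,0,0,0,1]
    - [0,0,0,0,0,0,1]

```text
time: 2.5
tool_pos: [0.4251, -0.172, 0.2602]
tcp_rot: [1.933, 2.476, -0.001]
wrist_force: [0.5, 0.2, -0.6]
width: 1.003
grip_force: 0.0
```

```bash
python3 - <<'E'
from h import *
s=st();p=read_camera("wrist");T=wfc(p,s)
cv2.imwrite("pics/w1.png",p["color"][:,:,::-1])
for m in masks_of(p,"tube_block")[:2]:
    c=cv2.findContours(m["mask"].astype(np.uint8),0,1)[0];c=max(c,key=cv2.contourArea)
    b=cv2.boxPoints(cv2.minAreaRect(c));print(m["score"],m["bbox"],b.tolist())
    w=ray(p,b,.055,T)[:,:2];print(w.mean(0).round(4),w.round(4).tolist())
E
```

```text
{'time': 2.5, 'q': [-0.4384, -0.1742, 2.0073, -0.0007, 1.3079, -0.6833], 'tool_pos': [0.4251, -0.172, 0.2602], 'tcp_rot': [1.9329, 2.4758, -0.0008], 'wrist_force': [0.4734, 0.1571, -0.5644], 'width': 1.0032, 'grip_force': 0.0}
0.65 [298.1, 170.8, 365.3, 261.6] [[299.0, 169.0], [365.0, 169.0], [365.0, 261.0], [299.0, 261.0]]
[ 0.44   -0.1748] [[0.3983, -0.1381], [0.4586, -0.123], [0.4839, -0.211], [0.4193, -0.2272]]
0.58 [275.1, 343.0, 359.2, 406.3] [[275.3771057128906, 398.7181701660156], [285.6679992675781, 345.5486755371094], [364.2718200683594, 360.7622985839844], [353.9809265136719, 413.9317932128906]]
[ 0.4742 -0.3584] [[0.4311, -0.3941], [0.4275, -0.3248], [0.5151, -0.3222], [0.523, -0.3924]]
```

View pics/w1.png

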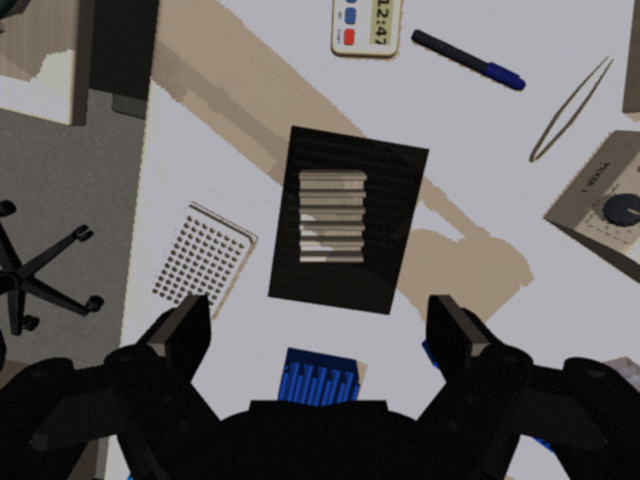

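```bash
cat >> h.py <<'E'
from scipy.optimize import least_squares
def boxpts(xy,yaw,hx,hy,z0,z1):
    """hx across fins, hy along; yaw deg = world angle of fin (y) axis"""
    a=np.radians(yaw);ey=np.array([np.cos(a),np.sin(a)]);ex=np.array([-np.sin(a),np.cos(a)])
    return np.array([[*(np.array(xy)+i*hx*ex+j*hy*ey),z] for i in(-1,1) for j in(-1,1) for z in(z0,z1)])
def fitbox(p,T,mask,x0,hx,hy,z0,z1):
    m=np.uint8(mask)
    def draw(v,S=4):
        q=proj(p,boxpts(v[:2],v[2]*100,hx,hy,z0,z1),T);im=np.zeros(m.shape,np.uint8)
        h=cv2.convexHull((q*16).round().astype(np.int32));cv2.fillConvexPoly(im,h,1,cv2.LINE_8,4);return im
    def cost(v): d=draw(v);return 1-(d&m).sum()/(d|m).sum()
    from scipy.optimize import minimize
    v0=np.array([x0[0],x0[1],x0[2]/100]);sim=v0+np.array([[0,0,0],[.006,0,0],[0,.006,0],[0,0,.05]])
    r=minimize(cost,v0,method="Nelder-Mead",options=dict(initial_simplex=sim,xatol=1e-4,fatol=1e-5));return r.x*[1,1,100],r.fun
E
python3 - <<'E'
from h import *
s=st();p=read_camera("wrist");T=wfc(p,s)
m=masks_of(p,"tube_block")[0]
print(fitbox(p,T,m["mask"],[.44,-.175,14],.04425,.032,.003,.055))
g=cv2.cvtColor(p["color"],cv2.COLOR_RGB2GRAY)[165:265,295:370]
l=cv2.createLineSegmentDetector().detect(g)[0][:,0]
print([(round(float(np.hypot(a[2]-a[0],a[3]-a[1]))),round(float(np.degrees(np.arctan2(a[3]-a[1],a[2]-a[0]))%180),1)) for a in l if np.hypot(a[2]-a[0],a[3]-a[1])>35])
E
```

```text
{'time': 2.6, 'q': [-0.4408, -0.1736, 2.0073, -0.0005, 1.308, -0.6834], 'tool_pos': [0.4247, -0.173, 0.2599], 'tcp_rot': [1.9362, 2.474, -0.0008], 'wrist_force': [0.4144, -0.3184, 0.5339], 'width': 0.9989, 'grip_force': 0.0}
(array([ 0.44 , -0.175, 14.   ]), np.float64(1.0))
[(60, 179.9), (56, 179.8), (58, 179.9), (58, 179.6), (59, 0.4), (60, 179.9), (60, 0.3), (58, 179.9), (56, 179.9), (63, 0.2), (58, 0.1), (61, 1.0), (61, 0.1), (58, 180.0), (39, 180.0), (60, 0.4), (47, 180.0), (48, 0.0)]
```

```bash
python3 - <<'E'
from h import *
s=st();p=read_camera("wrist");T=wfc(p,s)
for k in masks_of(p,"tube_block"):
    if k["bbox"][3]<300:
        print(k["score"],fitbox(p,T,k["mask"],[.44,-.175,14],.04425,.032,.003,.055))
p=read_camera("top");T=wfc(p,s)
for k in masks_of(p,"tube_block")+masks_of(p,"cooler"):
    print(k["score"],k["bbox"])
E
```

```text
{'time': 2.7, 'q': [-0.4415, -0.1734, 2.0073, -0.0003, 1.308, -0.6835], 'tool_pos': [0.4246, -0.1733, 0.2598], 'tcp_rot': [-1.9369, -2.4731, 0.0005], 'wrist_force': [-0.5754, -0.3275, 0.2928], 'width': 1.0021, 'grip_force': 0.0}
0.68 (array([ 0.43975965, -0.17742329, 13.96657889]), np.float64(0.06920858699134891))
0.59 [385.1, 265.9, 420.9, 300.3]
0.75 [201.2, 211.7, 287.4, 281.5]
```

```bash
cat >> h.py <<'E'
def tcp(g,Q,back=.0264): return np.array(g)+Q.apply([0,0,back])
E
python3 - <<'E'
from h import *
s=st()
a=np.radians(14);yp=np.array([-np.sin(a),np.cos(a),0]);c=np.array([.4398,-.177,0])
g=c+yp*.012+[0,0,.032]
Q=tool(14,-45)
print(Q.apply([0,0,1]))
s=([.425,-.172,.26],tool(14))
e=plan([(tcp(g,Q)-Q.apply([0,0,.10]),Q)],1,s)
plan([(tcp(g,Q),Q)],1,e,vmax=.02)
E
```

```text
{'time': 2.95, 'q': [-0.4403, -0.1735, 2.0073, -0.0, 1.3081, -0.6836], 'tool_pos': [0.4248, -0.1726, 0.2599], 'tcp_rot': [-1.9353, -2.4744, 0.0001], 'wrist_force': [0.0394, -0.8552, 1.3824], 'width': 1.0001, 'grip_force': 0.0}
[ 0.17106461 -0.68610269 -0.70710678]
[[0.0,-6.4,0.0,0.0079,0.0019,0.0251,1],[0.0,-6.5,-0.0,0.0107,0.0019,0.0241,1],[-0.0,-6.4,0.0,0.0134,0.0018,0.0227,1],[0.0,-6.4,0.0,0.0158,0.0019,0.0211,1],[-0.0,-6.4,-0.0,0.0181,0.0019,0.0192,1],[-0.0,-6.5,0.0,0.0201,0.0019,0.0171,1],[-0.0,-6.4,-0.0,0.0219,0.0019,0.0147,1]]
end [ 0.4243 -0.1148  0.084 ] [ 1.509  1.931 -0.625]
[[0.0,0.0,0.0,-0.0,-0.0,0.0167,1],[0.0,0.0,0.0,-0.0,-0.0,0.0166,1],[0.0,0.0,0.0,-0.0,-0.0,0.0167,1],[0.0,0.0,0.0,-0.0,-0.0,0.0167,1],[0.0,0.0,-0.0,-0.0,-0.0,0.0166,1],[0.0,0.0,-0.0,-0.0,-0.0,0.0167,1]]
end [ 0.4415 -0.1834  0.0133] [ 1.509  1.931 -0.625]
```

Request:
drive_tool:
  rows:
    - [0,-6.4,0,0.0079,0.0019,0.0251,1]
    - [0,-6.5,0,0.0107,0.0019,0.0241,1]
    - [0,-6.4,0,0.0134,0.0018,0.0227,1]
    - [0,-6.4,0,0.0158,0.0019,0.0211,1]
    - [0,-6.4,0,0.0181,0.0019,0.0192,1]
    - [0,-6.5,0,0.0201,0.0019,0.0171,1]
    - [0,-6.4,0,0.0219,0.0019,0.0147,1]
    - [0,0,0,0,0,0,1]

```text
time: 3.62
tool_pos: [0.4175, -0.1187, 0.0984]
tcp_rot: [1.567, 2.011, -0.588]
wrist_force: [-1.7, 0.2, -1.3]
width: 1.0
grip_force: 0.0
```

Request:
drive_tool:
  rows:
    - [0,0,0,0,0,0,1]
    - [0,0,0,0,0,0,1]
    - [0,0,0,0,0,0,1]

```text
time: 3.87
tool_pos: [0.4235, -0.1214, 0.1063]
tcp_rot: [1.575, 2.0, -0.575]
wrist_force: [0.1, 0.5, -0.7]
width: 0.999
grip_force: 0.0
```

```bash
python3 - <<'E'
from h import *
s=st();p=read_camera("wrist");T=wfc(p,s)
cv2.imwrite("pics/w2.png",p["color"][:,:,::-1])
for k in masks_of(p,"tube_block"): print(k["score"],k["bbox"],fitbox(p,T,k["mask"],[.44,-.177,14],.04425,.032,.003,.055))
E
```

```text
{'time': 3.8667, 'q': [0.1821, -0.0519, 2.3765, -0.8625, 0.9916, 0.5018], 'tool_pos': [0.4235, -0.1214, 0.1063], 'tcp_rot': [1.5751, 2.0, -0.5748], 'wrist_force': [0.1326, 0.5069, -0.676], 'width': 0.9987, 'grip_force': 0.0}
0.98 [268.1, 305.0, 354.6, 370.7] (array([ 0.44 , -0.177, 14.   ]), np.float64(1.0))
0.61 [265.5, 161.8, 384.2, 298.2] (array([ 0.44018274, -0.17687334, 14.27725702]), np.float64(0.05131984456652816))
```

View pics/w2.png

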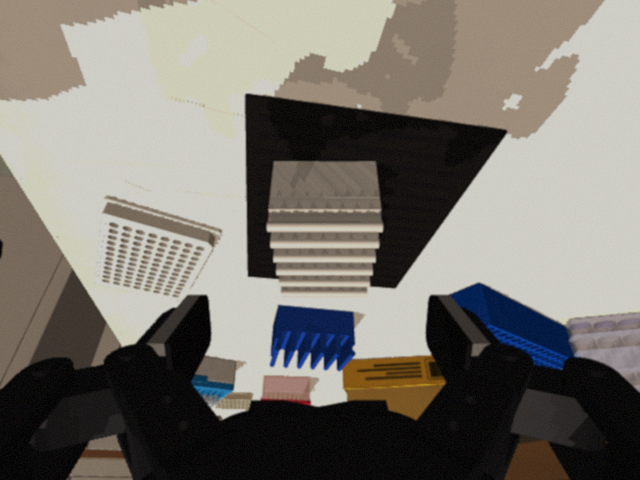

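```bash
cat >> h.py <<'E'
Rz=lambda a:R.from_euler('z',a);Ry=lambda a:R.from_euler('y',a)
def rot(q,sg=(1,1)): return Rz(q[0])*Ry(q[1]+q[2])*Rz(sg[0]*q[3])*Ry(q[4])*Rz(q[5]+sg[1]*np.pi/2)
def cols(q,sg):
    z=[0,0,1];x=[1,0,0];A=Rz(q[0])
    return np.c_[z,A.apply(x),(A*Ry(q[1])).apply(z),(A*Ry(q[1]+q[2])).apply(z),(A*Ry(q[1]+q[2])).apply(x),rot(q,sg).apply(z)]
E
python3 - <<'E'
from h import *
D=[([-1.1849,.2639,1.604,0,1.2737,-.0369],[.277,-.6156,.2313],[3.0717,.6592,0]),
([-0.4415,-0.1734,2.0073,-0.0003,1.308,-0.6835],[0.4246,-0.1733,0.2598],[-1.9369,-2.4731,0.0005]),
([0.1821,-0.0519,2.3765,-0.8625,0.9916,0.5018],[0.4235,-0.1214,0.1063],[1.5751,2.0,-0.5748])]
for sg in [(1,1),(1,-1),(-1,1),(-1,-1)]:
    print(sg,[round((R.from_rotvec(r).inv()*rot(q,sg)).magnitude(),3) for q,_,r in D])
    A=np.vstack([cols(q,sg) for q,_,_ in D]);b=np.hstack([p for _,p,_ in D])
    x,res,rk,sv=np.linalg.lstsq(A,b,rcond=None);print(x.round(4),rk,sv.round(3),np.abs(A@x-b).max())
E
```

```text
(1, 1) [0.0, 0.0, 0.0]
[0.2146 0.019  0.5123 0.5486 0.0088 0.3085] 6 [3.386 2.434 0.604 0.386 0.259 0.176] 0.023085195572085437
(1, -1) [3.142, 3.142, 3.142]
[0.2146 0.019  0.5123 0.5486 0.0088 0.3085] 6 [3.386 2.434 0.604 0.386 0.259 0.176] 0.023085195572085215
(-1, 1) [0.0, 0.001, 1.725]
[-0.3706  0.3176  0.5166  0.2711  0.1256 -0.3083] 6 [3.386 2.434 0.604 0.386 0.259 0.176] 0.022981523348403032
(-1, -1) [3.142, 3.142, 2.284]
[-0.3706  0.3176  0.5166  0.2711  0.1256 -0.3083] 6 [3.386 2.434 0.604 0.386 0.259 0.176] 0.022981523348403254
```

```bash
cat >> h.py <<'E'
_c0=cols
def cols(q,sg=(1,1)): return np.c_[_c0(q,sg),Rz(q[0]).apply([0,1,0])]
E
python3 - <<'E'
from h import *
D=[([-1.1849,.2639,1.604,0,1.2737,-.0369],[.277,-.6156,.2313]),
([-0.4415,-0.1734,2.0073,-0.0003,1.308,-0.6835],[0.4246,-0.1733,0.2598]),
([0.1821,-0.0519,2.3765,-0.8625,0.9916,0.5018],[0.4235,-0.1214,0.1063])]
A=np.vstack([cols(q) for q,_ in D]);b=np.hstack([p for _,p in D])
for drop in ([],[1],[4],[1,4]):
    k=[i for i in range(7) if i not in drop]
    x=np.linalg.lstsq(A[:,k],b,rcond=None)[0];print(k,x.round(4),(A[:,k]@x-b).round(4).tolist())
E
```

```text
[0, 1, 2, 3, 4, 5, 6] [0.2517 0.     0.5121 0.5662 0.0014 0.3477 0.0249] [-0.0, -0.0, -0.0, 0.0, 0.0, 0.0, 0.0, 0.0, 0.0]
[0, 2, 3, 4, 5, 6] [0.2517 0.5121 0.5662 0.0014 0.3477 0.0249] [-0.0, -0.0, -0.0, 0.0, 0.0, 0.0, -0.0, -0.0, -0.0]
[0, 1, 2, 3, 5, 6] [ 0.2503 -0.0006  0.5124  0.5662  0.3478  0.0249] [-0.0, 0.0001, 0.0001, -0.0002, 0.0002, 0.0001, 0.0004, 0.0, -0.0002]
[0, 2, 3, 5, 6] [0.2499 0.5124 0.5656 0.3477 0.0249] [-0.0001, 0.0001, 0.0, -0.0003, 0.0002, 0.0, 0.0005, 0.0001, -0.0001]
```

```bash
cat >> h.py <<'E'
LK=np.array([.2517,0,.5121,.5662,.0014,.3477,.0249])
LO=np.array([-2.63,-.94,.31,-1.31,0,-2.55]);HI=np.array([2.63,2.18,2.57,4.45,2.66,2.55])
def fk(q): return cols(q)@LK,rot(q)
def ik(P,Q,q0):
    f=lambda q:np.r_[(fk(q)[0]-P)*5,(Q.inv()*rot(q)).as_rotvec()]
    r=least_squares(f,np.clip(q0,LO+1e-4,HI-1e-4),bounds=(LO,HI),xtol=1e-10);return r.x,np.abs(r.fun).max()
VJ=np.array([2.57,2.57,3.14,3.14,3.14,3.14])*.7/12*.92
def steps(p0,r0,P,Q,q,k=12):
    """rows needed for joint speeds along a straight segment; checks reach"""
    d=(r0.inv()*Q).as_rotvec();m=0
    for i in range(1,k+1):
        qn,e=ik(p0+(np.array(P)-p0)*i/k,r0*R.from_rotvec(d*i/k),q)
        if e>2e-3: print("  UNREACHABLE at",i/k,e.round(3),qn.round(2))
        m=max(m,np.max(np.abs(qn-q)/VJ));q=qn
    return q,int(np.ceil(m*k))
def plan(way,claw,s,q,vmax=.04,wmax=7.):
    p,r=np.array(s[0]),s[1];out=[]
    for P,Q in way:
        P=np.array(P);d=(r.inv()*Q).as_rotvec();q,nj=steps(p,r,P,Q,q)
        n=int(max(1,np.ceil(np.linalg.norm(P-p)/vmax),np.ceil(np.degrees(np.linalg.norm(d))/wmax),nj));p0,r0=p,r
        for i in range(1,n+1):
            pt=p0+(P-p0)*i/n;rt=r0*R.from_rotvec(d*i/n)
            a=np.round(np.degrees((r.inv()*rt).as_rotvec()),1)+0.;t=np.round(r.inv().apply(pt-p),4)+0.
            p=p+r.apply(t);r=r*R.from_rotvec(np.radians(a));out.append([*a.tolist(),*t.tolist(),claw])
        print("  n",n,"q",q.round(2))
    for i in range(0,len(out),8): print(str(out[i:i+8]).replace(" ",""))
    print("end",p.round(4),r.as_rotvec().round(3));return (p,r),q
E
python3 - <<'E'
from h import *
s=status.read_state();q=s["q"];S=(s["tool_pos"],R.from_rotvec(s["tcp_rot"]))
def ax(y): a=np.radians(y);return np.array([-np.sin(a),np.cos(a),0])
c=np.array([.440,-.177,0]);yp=ax(14)
qd=[-.44,-.17,2.0,0,1.3,-.68]
for sg in (-1,1):
    for t in (30,35,40,45,50,55,60,65):
        g=c-sg*yp*.012+[0,0,.032];Q=tool(14,sg*t);q1,e=ik(tcp(g,Q),Q,qd)
        g2=c+[0,0,.05];q2,e2=ik(tcp(g2,Q),Q,qd);q3,e3=ik(tcp(g2+[0,0,.05],Q),Q,qd)
        h=np.array([.529,.209,.085]);Qc=tool(-12,sg*t);q4,e4=ik(tcp(h,Qc),Qc,[.4,0,1.9,0,1.2,.6])
        print(sg*t,"low",q1.round(2),round(e,3),"up.05",q2.round(2),round(e2,3),round(e3,3),"cooler",q4.round(2),round(e4,3))
E
```

```text
-30 low [-0.09  0.11  2.38 -0.87  0.67  0.38] 0.0 up.05 [-0.11  0.07  2.37 -0.84  0.68  0.3 ] 0.0 0.0 cooler [ 0.54  0.45  1.78 -0.39  1.3   0.93] 0.0
-35 low [-0.03  0.13  2.4  -1.01  0.71  0.55] 0.0 up.05 [-0.06  0.1   2.39 -0.98  0.72  0.48] 0.0 0.0 cooler [ 0.57  0.5   1.74 -0.43  1.37  0.96] 0.0
-40 low [ 0.03  0.17  2.41 -1.13  0.77  0.71] 0.0 up.05 [-0.    0.13  2.4  -1.11  0.77  0.64] 0.0 0.0 cooler [ 0.59  0.55  1.71 -0.47  1.44  0.99] 0.0
-45 low [ 0.08  0.21  2.41 -1.23  0.83  0.85] 0.0 up.05 [ 0.05  0.17  2.41 -1.21  0.83  0.79] 0.0 0.0 cooler [ 0.61  0.59  1.68 -0.51  1.51  1.02] 0.0
-50 low [ 0.13  0.26  2.42 -1.31  0.91  0.98] 0.0 up.05 [ 0.1   0.22  2.42 -1.3   0.91  0.91] 0.0 0.0 cooler [ 0.63  0.64  1.64 -0.54  1.58  1.04] 0.0
-55 low [ 0.17  0.32  2.39 -1.31  0.99  1.03] 0.03 up.05 [ 0.14  0.27  2.4  -1.31  0.99  0.98] 0.027 0.0 cooler [ 0.64  0.69  1.61 -0.57  1.65  1.05] 0.0
-60 low [ 0.21  0.38  2.37 -1.31  1.08  1.09] 0.06 up.05 [ 0.18  0.33  2.37 -1.31  1.08  1.03] 0.06 0.02 cooler [ 0.65  0.74  1.58 -0.6   1.71  1.07] 0.0
-65 low [ 0.25  0.45  2.34 -1.31  1.1
[... 619 characters left out ...]
up.05 [-0.72  0.52  1.88  0.42  1.44 -1.17] 0.0 0.0 cooler [-0.08  0.24  2.21  1.07  0.92 -0.66] 0.0
50 low [-0.74  0.61  1.83  0.44  1.49 -1.2 ] 0.0 up.05 [-0.73  0.57  1.85  0.44  1.51 -1.19] 0.0 0.0 cooler [-0.12  0.27  2.22  1.16  0.98 -0.77] 0.0
55 low [-0.76  0.66  1.79  0.46  1.56 -1.22] 0.0 up.05 [-0.75  0.62  1.82  0.47  1.58 -1.21] 0.0 0.0 cooler [-0.15  0.32  2.23  1.24  1.05 -0.87] 0.0
60 low [-0.77  0.72  1.76  0.48  1.63 -1.24] 0.0 up.05 [-0.76  0.68  1.78  0.49  1.64 -1.22] 0.0 0.0 cooler [-0.19  0.36  2.23  1.3   1.12 -0.96] 0.0
65 low [-0.78  0.77  1.73  0.5   1.7  -1.25] 0.0 up.05 [-0.77  0.73  1.75  0.51  1.71 -1.24] 0.0 0.0 cooler [-0.21  0.42  2.23  1.35  1.19 -1.04] 0.0
```

```bash
python3 - <<'E'
from h import *
s=st();q=np.array(s["q"]);S=(s["tool_pos"],R.from_rotvec(s["tcp_rot"]))
a=np.radians(14);yp=np.array([-np.sin(a),np.cos(a),0]);c=np.array([.440,-.177,0])
g=c-yp*.012+[0,0,.032];Q=tool(14,55);pre=tcp(g,Q)-Q.apply([0,0,.10])
S,q=plan([([.435,-.18,.23],tool(14,0)),(pre,Q)],1,S,q)
plan([(tcp(g,Q),Q)],1,S,q,vmax=.03)
E
```

```text
{'time': 3.9667, 'q': [0.1817, -0.0524, 2.3768, -0.8628, 0.9916, 0.5029], 'tool_pos': [0.4234, -0.1217, 0.1064], 'tcp_rot': [1.5762, 1.9985, -0.5745], 'wrist_force': [0.358, -0.2827, -0.002], 'width': 0.999, 'grip_force': 0.0}
  n 9 q [-0.45 -0.13  2.02 -0.    1.25 -0.69]
  n 8 q [-0.82  0.68  1.62  0.42  1.72 -1.19]
[[-0.1,4.4,-0.1,-0.0138,-0.0003,-0.0064,1],[0.0,4.4,0.0,-0.0133,-0.0004,-0.0074,1],[-0.1,4.4,-0.1,-0.0127,-0.0003,-0.0085,1],[-0.1,4.4,0.0,-0.012,-0.0004,-0.0093,1],[-0.1,4.4,-0.1,-0.0113,-0.0003,-0.0103,1],[0.0,4.3,0.0,-0.0104,-0.0004,-0.0111,1],[-0.1,4.4,-0.1,-0.0096,-0.0003,-0.0119,1],[-0.1,4.4,0.0,-0.0086,-0.0003,-0.0125,1]]
[[0.0,4.4,-0.1,-0.0076,-0.0003,-0.0132,1],[0.0,6.9,0.0,-0.0088,0.0007,0.0195,1],[0.0,6.9,0.0,-0.0111,0.0007,0.0182,1],[0.0,6.8,0.0,-0.0132,0.0007,0.0168,1],[0.0,6.9,0.0,-0.0152,0.0007,0.0152,1],[0.0,6.9,0.0,-0.0168,0.0007,0.0132,1],[0.0,6.9,0.0,-0.0182,0.0007,0.011,1],[0.0,6.8,0.0,-0.0195,0.0007,0.0088,1]]
[[0.0,6.9,0.0,-0.0204,0.0007,0.0065,1]]
end [ 0.4574 -0.2471  0.0742] [-1.406 -1.798 -0.731]
  n 4 q [-0.76  0.66  1.79  0.46  1.56 -1.22]
[[0.0,0.0,0.0,0.0,0.0,0.025,1],[0.0,0.0,0.0,0.0,0.0,0.025,1],[0.0,0.0,0.0,0.0,0.0001,0.025,1],[0.0,0.0,0.0,0.0,0.0,0.025,1]]
end [ 0.4377 -0.1676  0.0168] [-1.406 -1.798 -0.731]
```

Request:
drive_tool:
  rows:
    - [-0.1,4.4,-0.1,-0.0138,-0.0003,-0.0064,1]
    - [0.0,4.4,0.0,-0.0133,-0.0004,-0.0074,1]
    - [-0.1,4.4,-0.1,-0.0127,-0.0003,-0.0085,1]
    - [-0.1,4.4,0.0,-0.012,-0.0004,-0.0093,1]
    - [-0.1,4.4,-0.1,-0.0113,-0.0003,-0.0103,1]
    - [0.0,4.3,0.0,-0.0104,-0.0004,-0.0111,1]
    - [-0.1,4.4,-0.1,-0.0096,-0.0003,-0.0119,1]
    - [-0.1,4.4,0.0,-0.0086,-0.0003,-0.0125,1]

```text
time: 4.63
tool_pos: [0.4334, -0.1743, 0.2178]
tcp_rot: [1.897, 2.426, -0.071]
wrist_force: [0.7, -0.7, 0.2]
width: 0.997
grip_force: 0.0
```

Request:
drive_tool:
  rows:
    - [0.0,4.4,-0.1,-0.0076,-0.0003,-0.0132,1]
    - [0.0,6.9,0.0,-0.0088,0.0007,0.0195,1]
    - [0.0,6.9,0.0,-0.0111,0.0007,0.0182,1]
    - [0.0,6.8,0.0,-0.0132,0.0007,0.0168,1]
    - [0.0,6.9,0.0,-0.0152,0.0007,0.0152,1]
    - [0.0,6.9,0.0,-0.0168,0.0007,0.0132,1]
    - [0.0,6.9,0.0,-0.0182,0.0007,0.011,1]
    - [0.0,6.8,0.0,-0.0195,0.0007,0.0088,1]

```text
time: 5.3
tool_pos: [0.4543, -0.2417, 0.0929]
tcp_rot: [-1.478, -1.89, -0.66]
wrist_force: [0.0, -0.0, 0.2]
width: 1.002
grip_force: 0.0
```

Request:
drive_tool:
  rows:
    - [0.0,6.9,0.0,-0.0204,0.0007,0.0065,1]
    - [0,0,0,0,0,0,1]
    - [0,0,0,0,0,0,1]
    - [0,0,0,0,0,0,1]

```text
time: 5.63
tool_pos: [0.4562, -0.2474, 0.0731]
tcp_rot: [-1.406, -1.798, -0.727]
wrist_force: [0.4, 0.1, 1.2]
width: 0.998
grip_force: 0.0
```

```bash
python3 - <<'E'
from h import *
s=st();p=read_camera("wrist");T=wfc(p,s)
for k in masks_of(p,"tube_block"): print(k["score"],k["bbox"],fitbox(p,T,k["mask"],[.44,-.177,14],.04425,.032,.003,.055))
q=np.array(s["q"]);S=(s["tool_pos"],R.from_rotvec(s["tcp_rot"]))
print(fk(q)[0])
a=np.radians(14);yp=np.array([-np.sin(a),np.cos(a),0]);c=np.array([.440,-.177,0])
g=c-yp*.012+[0,0,.032];Q=tool(14,55)
plan([(tcp(g,Q),Q)],1,S,q,vmax=.03)
E
```

```text
{'time': 5.6333, 'q': [-0.8164, 0.6757, 1.6245, 0.4135, 1.7216, -1.1916], 'tool_pos': [0.4562, -0.2474, 0.0731], 'tcp_rot': [-1.4065, -1.798, -0.7268], 'wrist_force': [0.4166, 0.0907, 1.1703], 'width': 0.9984, 'grip_force': 0.0}
0.87 [261.1, 164.0, 381.9, 320.9] (array([ 0.44072421, -0.1785646 , 13.78433409]), np.float64(0.056412541070334665))
[ 0.45627022 -0.24741242  0.07304128]
  n 4 q [-0.76  0.66  1.79  0.46  1.56 -1.22]
[[0.0,0.0,0.0,0.0003,0.0004,0.0248,1],[-0.1,0.0,-0.1,0.0002,0.0004,0.0248,1],[0.0,0.1,0.0,0.0003,0.0003,0.0248,1],[0.0,0.0,0.0,0.0002,0.0003,0.0249,1]]
end [ 0.4376 -0.1676  0.0168] [-1.405 -1.798 -0.73 ]
```

Request:
drive_tool:
  rows:
    - [0,0,0,0.0003,0.0004,0.0248,1]
    - [0,0,0,0.0002,0.0004,0.0248,1]
    - [0,0,0,0.0003,0.0003,0.0248,1]
    - [0,0,0,0.0002,0.0003,0.0249,1]
    - [0,0,0,0,0,0,1]
    - [0,0,0,0,0,0,0]
    - [0,0,0,0,0,0,0]
    - [0,0,0,0,0,0,0]
  force: 60

```text
time: 6.4
tool_pos: [0.4394, -0.1685, 0.0202]
tcp_rot: [-1.406, -1.805, -0.727]
wrist_force: [0.3, -0.3, 8.9]
width: 0.741
grip_force: 58.6
```

Request:
drive_tool:
  rows:
    - [0,0,0,0,0,0,0]
    - [0,0,0,0,0,0,0]
    - [0,0,0,0,0,0,0]
    - [0,0,0,0,0,0,0]

```text
time: 6.73
tool_pos: [0.4394, -0.1685, 0.0203]
tcp_rot: [-1.405, -1.802, -0.729]
wrist_force: [-1.2, -1.2, 11.8]
width: 0.738
grip_force: 58.8
```

```bash
cat >> h.py <<'E'
import pickle
def M(Rt,p): T=np.eye(4);T[:3,:3]=Rt if isinstance(Rt,np.ndarray) else Rt.as_matrix();T[:3,3]=p;return T
def blk(o,yaw,x_up=None,z=None):
    """block pose: origin o, y axis=fin dir at yaw; z axis given"""
    a=np.radians(yaw);y=np.array([np.cos(a),np.sin(a),0]);z=np.array(z,float);return M(np.c_[np.cross(y,z),y,z],o)
def pr(T): return (T[:3,3],R.from_matrix(T[:3,:3]))
E
python3 - <<'E'
from h import *
s=st();q=np.array(s["q"]);P,r=np.array(s["tool_pos"]),R.from_rotvec(s["tcp_rot"])
a=np.radians(14);yp=np.array([-np.sin(a),np.cos(a),0]);c=np.array([.4405,-.1775,0])
B0=blk(c+[0,0,.003],14,z=[0,0,1]);X=np.linalg.inv(M(r,P))@B0
pickle.dump(X,open("X1.pkl","wb"));print(X.round(3).tolist())
Cm=np.array([.4376,-.1676,.0168])  # commanded
B1=B0.copy();B1[2,3]+=.07
o=c-yp*.026
B2=blk(o+[0,0,.0473+.03],14,z=yp);B3=blk(o+[0,0,.0483],14,z=yp)
Xi=np.linalg.inv(X)
S,q=plan([pr(B@Xi) for B in(B1,B2)],0,(P,r),q)
plan([pr(B3@Xi)],0,S,q,vmax=.01)
E
```

```text
{'time': 6.7333, 'q': [-0.7545, 0.6592, 1.7878, 0.4566, 1.5687, -1.2184], 'tool_pos': [0.4394, -0.1685, 0.0203], 'tcp_rot': [-1.4047, -1.8023, -0.7286], 'wrist_force': [-1.1693, -1.1758, 11.8225], 'width': 0.7382, 'grip_force': 58.7535}
[[-0.576, -0.001, 0.817, -0.019], [-0.002, 1.0, 0.0, -0.001], [-0.817, -0.002, -0.576, 0.003], [0.0, 0.0, 0.0, 1.0]]
  n 2 q [-0.75  0.56  1.79  0.46  1.66 -1.17]
  n 19 q [-0.04  0.01  2.37 -0.89  0.79  0.37]
[[0.0,0.0,0.0,0.0286,0.0,-0.0202,0],[0.0,0.0,0.0,0.0286,0.0,-0.0201,0],[0.0,-4.7,0.0,-0.0015,0.0,-0.0001,0],[0.0,-4.8,0.0,-0.0015,0.0,0.0,0],[0.0,-4.7,0.0,-0.0014,0.0,0.0002,0],[0.0,-4.7,0.0,-0.0015,0.0,0.0002,0],[0.0,-4.8,0.0,-0.0014,0.0,0.0004,0],[0.0,-4.7,0.0,-0.0014,0.0,0.0005,0]]
[[0.1,-4.8,0.0,-0.0014,0.0,0.0007,0],[0.0,-4.7,0.1,-0.0012,0.0,0.0007,0],[0.0,-4.7,0.0,-0.0013,0.0,0.0008,0],[0.0,-4.8,0.0,-0.0011,0.0,0.001,0],[0.0,-4.7,0.0,-0.0011,0.0,0.001,0],[0.0,-4.7,0.0,-0.001,0.0,0.0011,0],[0.0,-4.8,0.0,-0.0009,0.0,0.0012,0],[0.0,-4.7,0.0,-0.0008,0.0,0.0012,0]]
[[0.0,-4.8,0.0,-0.0006,0.0,0.0013,0],[0.0,-4.7,0.0,-0.0006,0.0,0.0014,0],[0.0,-4.7,0.0,-0.0005,0.0,0.0014,0],[0.0,-4.8,0.1,-0.0003,0.0,0.0015,0],[0.0,-4.7,0.0,-0.0002,0.0,0.0014,0]]
end [ 0.4437 -0.1856  0.0684] [ 1.608  2.058 -0.511]
  n 3 q [-0.04  0.07  2.38 -0.95  0.75  0.46]
[[0.0,0.0,0.0,0.0056,0.0,0.0079,0],[0.0,0.0,0.0,0.0055,0.0,0.0079,0],[0.0,0.0,0.0,0.0056,0.0,0.0079,0]]
end [ 0.4437 -0.1856  0.0394] [ 1.608  2.058 -0.511]
```

Request:
drive_tool:
  rows:
    - [0,0,0,0.0286,0,-0.0202,0]
    - [0,0,0,0.0286,0,-0.0201,0]
    - [0,-4.7,0,-0.0015,0,-0.0001,0]
    - [0,-4.8,0,-0.0015,0,0,0]
    - [0,-4.7,0,-0.0014,0,0.0002,0]
    - [0,-4.7,0,-0.0015,0,0.0002,0]
    - [0,-4.8,0,-0.0014,0,0.0004,0]
    - [0,-4.7,0,-0.0014,0,0.0005,0]

```text
time: 7.4
tool_pos: [0.4405, -0.1741, 0.0811]
tcp_rot: [-1.696, -2.173, -0.391]
wrist_force: [-0.3, -0.1, -4.1]
width: 0.741
grip_force: 58.0
```

Request:
drive_tool:
  rows:
    - [0.1,-4.8,0,-0.0014,0,0.0007,0]
    - [0,-4.7,0.1,-0.0012,0,0.0007,0]
    - [0,-4.7,0,-0.0013,0,0.0008,0]
    - [0,-4.8,0,-0.0011,0,0.001,0]
    - [0,-4.7,0,-0.0011,0,0.001,0]
    - [0,-4.7,0,-0.001,0,0.0011,0]
    - [0,-4.8,0,-0.0009,0,0.0012,0]
    - [0,-4.7,0,-0.0008,0,0.0012,0]

```text
time: 8.07
tool_pos: [0.4419, -0.1799, 0.0722]
tcp_rot: [1.832, 2.346, -0.19]
wrist_force: [-1.0, 0.8, -5.2]
width: 0.74
grip_force: 57.9
```

Request:
drive_tool:
  rows:
    - [0,-4.8,0,-0.0006,0,0.0013,0]
    - [0,-4.7,0,-0.0006,0,0.0014,0]
    - [0,-4.7,0,-0.0005,0,0.0014,0]
    - [0,-4.8,0.1,-0.0003,0,0.0015,0]
    - [0,-4.7,0,-0.0002,0,0.0014,0]
    - [0,0,0,0,0,0,0]
    - [0,0,0,0,0,0,0]
    - [0,0,0,0,0,0,0]

```text
time: 8.73
tool_pos: [0.4427, -0.1836, 0.065]
tcp_rot: [1.61, 2.063, -0.512]
wrist_force: [-0.4, 0.5, -4.0]
width: 0.742
grip_force: 58.1
```

```bash
python3 - <<'E'
from h import *
s=st();P,r=np.array(s["tool_pos"]),R.from_rotvec(s["tcp_rot"])
B=M(r,P)@pickle.load(open("X1.pkl","rb"));print(B.round(3).tolist())
a=read_camera("top");b=read_camera("wrist");c=read_camera("scene")
i=np.hstack([cv2.resize(x,(400,300),interpolation=cv2.INTER_CUBIC) for x in(a["color"][210:330,340:500],b["color"])])
cv2.imwrite("pics/c3.png",i[:,:,::-1])
E
```

```text
{'time': 8.7333, 'q': [-0.0379, 0.0166, 2.371, -0.8889, 0.7893, 0.3747], 'tool_pos': [0.4427, -0.1836, 0.065], 'tcp_rot': [1.6101, 2.0631, -0.5116], 'wrist_force': [-0.3993, 0.5101, -4.0027], 'width': 0.7424, 'grip_force': 58.13}
[[0.003, 0.97, -0.242, 0.446], [-0.003, 0.242, 0.97, -0.201], [1.0, -0.002, 0.004, 0.074], [0.0, 0.0, 0.0, 1.0]]
```

View pics/c3.png

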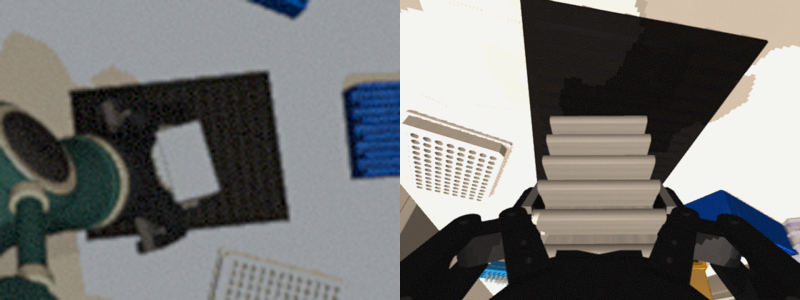

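Request:
drive_tool:
  rows:
    - [0,0,0,0.004,0,0.0057,0]
    - [0,0,0,0.004,0,0.0057,0]
    - [0,0,0,0.004,0,0.0057,0]
    - [0,0,0,0.002,0,0.0028,0]
    - [0,0,0,0.001,0,0.0014,0]
    - [0,0,0,0.001,0,0.0014,0]
    - [0,0,0,0,0,0,0]
    - [0,0,0,0,0,0,0]

```text
time: 9.55
tool_pos: [0.4421, -0.1854, 0.0398]
tcp_rot: [1.608, 2.057, -0.521]
wrist_force: [-13.8, 9.8, 30.0]
width: 0.739
grip_force: 61.5
```

Request:
drive_tool:
  rows:
    - [0,0,0,-0.0012,0,-0.0016,0]
    - [0,0,0,0,0,0,0]
    - [0,0,0,0,0,0,0]

```text
time: 9.8
tool_pos: [0.4423, -0.1846, 0.0399]
tcp_rot: [1.608, 2.06, -0.517]
wrist_force: [-6.0, 3.5, 13.8]
width: 0.741
grip_force: 60.8
```

Request:
drive_tool:
  rows:
    - [0,0,0,-0.0007,0,-0.001,0]
    - [0,0,0,0,0,0,0]
    - [0,0,0,0,0,0,1]
    - [0,0,0,0,0,0,1]
    - [0,0,0,0,0,0,1]
    - [0,0,0,0,0,0,1]
    - [0,0,0,0,0,-0.01,1]
    - [0,0,0,0,0,-0.02,1]

```text
time: 10.47
tool_pos: [0.4355, -0.1671, 0.0627]
tcp_rot: [1.611, 2.066, -0.519]
wrist_force: [0.2, -0.8, 0.2]
width: 0.994
grip_force: 0.0
```

Request:
drive_tool:
  rows:
    - [0,0,0,0,0,-0.03,1]
    - [0,0,0,0,0,-0.03,1]
    - [0,0,0,0,0,-0.03,1]
    - [0,0,0,0,0,-0.02,1]
    - [0,0,0,0,0,0,1]
    - [0,0,0,0,0,0,1]

```text
time: 10.97
tool_pos: [0.4238, -0.1046, 0.1553]
tcp_rot: [1.607, 2.063, -0.51]
wrist_force: [0.0, 0.4, 0.6]
width: 0.996
grip_force: 0.0
```

```bash
python3 - <<'E'
from h import *
s=st();b=read_camera("wrist");T=wfc(b,s)
for k in masks_of(b,"tube_block"): print(k["score"],k["bbox"],fitbox(b,T,k["mask"],[.44,-.177,14],.026,.032,.003,.0915))
cv2.imwrite("pics/w4.png",b["color"][:,:,::-1])
E
```

```text
{'time': 10.9667, 'q': [0.1682, -0.1642, 2.3263, -0.7171, 1.0567, 0.3098], 'tool_pos': [0.4238, -0.1046, 0.1553], 'tcp_rot': [1.607, 2.0629, -0.5103], 'wrist_force': [0.0403, 0.384, 0.6466], 'width': 0.9963, 'grip_force': 0.0}
0.67 [267.0, 161.3, 366.0, 291.5] (array([ 0.43936159, -0.17394884, 14.16221843]), np.float64(0.04649259228943281))
0.6 [263.5, 292.0, 345.7, 358.9] (array([ 0.47023667, -0.34802872, 52.96114551]), np.float64(0.4193109700815957))
```

View pics/w4.png

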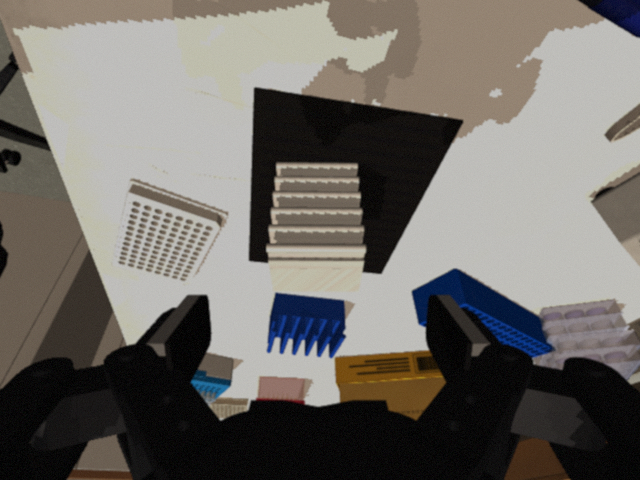

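```bash
python3 - <<'E'
from h import *
s=st();q=np.array(s["q"]);S=(s["tool_pos"],R.from_rotvec(s["tcp_rot"]))
a=np.radians(14);yp=np.array([-np.sin(a),np.cos(a),0]);c=np.array([.4394,-.1739,0])
g=c-yp*.006+[0,0,.055];Q=tool(14,55);pre=tcp(g,Q)-Q.apply([0,0,.09])
S,q=plan([([.435,-.18,.23],tool(14,0)),(pre,Q)],1,S,q)
plan([(tcp(g,Q),Q)],1,S,q,vmax=.03)
E
```

```text
{'time': 11.0667, 'q': [0.1664, -0.1615, 2.3287, -0.7173, 1.0566, 0.31], 'tool_pos': [0.422, -0.1057, 0.1532], 'tcp_rot': [1.6087, 2.0646, -0.516], 'wrist_force': [-0.2069, 0.5615, 0.1925], 'width': 1.0002, 'grip_force': 0.0}
  n 7 q [-0.45 -0.13  2.02  0.    1.25 -0.69]
  n 8 q [-0.8   0.63  1.66  0.43  1.73 -1.18]
[[-0.1,5.0,0.0,-0.0151,-0.0009,-0.0028,1],[0.0,5.0,0.0,-0.0148,-0.0008,-0.0041,1],[-0.1,5.0,0.1,-0.0144,-0.0009,-0.0054,1],[0.0,5.0,0.0,-0.0138,-0.0008,-0.0067,1],[-0.1,5.0,0.0,-0.0132,-0.0008,-0.0078,1],[-0.1,5.0,0.0,-0.0125,-0.0008,-0.0089,1],[0.0,5.0,0.0,-0.0117,-0.0008,-0.01,1],[0.0,6.9,0.0,-0.0067,0.0007,0.0173,1]]
[[0.0,6.9,0.0,-0.0086,0.0007,0.0164,1],[0.0,6.8,0.0,-0.0106,0.0008,0.0152,1],[0.0,6.9,0.0,-0.0124,0.0007,0.0139,1],[0.0,6.9,0.0,-0.0139,0.0007,0.0123,1],[0.0,6.9,0.0,-0.0152,0.0007,0.0105,1],[0.0,6.8,0.0,-0.0165,0.0008,0.0086,1],[-0.1,6.9,0.0,-0.0173,0.0007,0.0066,1]]
end [ 0.4535 -0.2303  0.0915] [-1.406 -1.799 -0.732]
  n 4 q [-0.75  0.62  1.81  0.46  1.58 -1.21]
[[0.0,0.0,0.0,0.0,0.0,0.0225,1],[0.0,0.0,0.0,0.0,0.0,0.0225,1],[0.0,0.0,0.0,0.0,-0.0001,0.0225,1],[0.0,0.0,0.0,0.0,0.0,0.0225,1]]
end [ 0.4356 -0.1588  0.0399] [-1.406 -1.799 -0.732]
```

Request:
drive_tool:
  rows:
    - [-0.1,5.0,0,-0.0151,-0.0009,-0.0028,1]
    - [0,5.0,0,-0.0148,-0.0008,-0.0041,1]
    - [-0.1,5.0,0.1,-0.0144,-0.0009,-0.0054,1]
    - [0,5.0,0,-0.0138,-0.0008,-0.0067,1]
    - [-0.1,5.0,0,-0.0132,-0.0008,-0.0078,1]
    - [-0.1,5.0,0,-0.0125,-0.0008,-0.0089,1]
    - [0,5.0,0,-0.0117,-0.0008,-0.01,1]
    - [0,6.9,0,-0.0067,0.0007,0.0173,1]

```text
time: 11.73
tool_pos: [0.4408, -0.1893, 0.2186]
tcp_rot: [-1.879, -2.405, -0.122]
wrist_force: [1.2, -0.7, 0.5]
width: 1.001
grip_force: 0.0
```

Request:
drive_tool:
  rows:
    - [0,6.9,0,-0.0086,0.0007,0.0164,1]
    - [0,6.8,0,-0.0106,0.0008,0.0152,1]
    - [0,6.9,0,-0.0124,0.0007,0.0139,1]
    - [0,6.9,0,-0.0139,0.0007,0.0123,1]
    - [0,6.9,0,-0.0152,0.0007,0.0105,1]
    - [0,6.8,0,-0.0165,0.0008,0.0086,1]
    - [-0.1,6.9,0,-0.0173,0.0007,0.0066,1]
    - [0,0,0,0,0,0,1]

```text
time: 12.4
tool_pos: [0.4484, -0.2288, 0.0754]
tcp_rot: [-1.4, -1.766, -0.735]
wrist_force: [-1.6, 1.7, -4.6]
width: 1.003
grip_force: 0.0
```

Request:
drive_tool:
  rows:
    - [0,0,0,0,0,0,1]
    - [0,0,0,0,0,0,1]
    - [0,0,0,0,0,0,1]

```text
time: 12.65
tool_pos: [0.4551, -0.2307, 0.0951]
tcp_rot: [-1.408, -1.805, -0.734]
wrist_force: [-0.9, 0.3, 0.4]
width: 0.999
grip_force: 0.0
```

```bash
python3 - <<'E'
from h import *
s=st();b=read_camera("wrist");T=wfc(b,s)
for k in masks_of(b,"tube_block"): print(k["score"],k["bbox"],fitbox(b,T,k["mask"],[.44,-.174,14],.026,.032,.003,.0915))
q=np.array(s["q"]);S=(s["tool_pos"],R.from_rotvec(s["tcp_rot"]))
a=np.radians(14);yp=np.array([-np.sin(a),np.cos(a),0]);c=np.array([.4396,-.1745,0])
g=c-yp*.006+[0,0,.055];Q=tool(14,55)
plan([(tcp(g,Q),Q)],1,S,q,vmax=.03)
E
```

```text
{'time': 12.65, 'q': [-0.8038, 0.6251, 1.658, 0.4284, 1.7281, -1.181], 'tool_pos': [0.4551, -0.2307, 0.0951], 'tcp_rot': [-1.4076, -1.8047, -0.7336], 'wrist_force': [-0.8867, 0.3304, 0.4487], 'width': 0.9994, 'grip_force': 0.0}
0.7 [250.1, 179.9, 377.2, 326.8] (array([ 0.43938616, -0.17412274, 12.78625084]), np.float64(0.04981446081187446))
  n 4 q [-0.75  0.62  1.81  0.46  1.59 -1.21]
[[0.0,0.1,0.0,-0.0006,-0.0004,0.023,1],[0.1,0.0,0.1,-0.0006,-0.0005,0.0231,1],[0.0,0.1,0.0,-0.0007,-0.0003,0.023,1],[0.1,0.1,0.1,-0.0007,-0.0004,0.0231,1]]
end [ 0.4359 -0.1593  0.0398] [-1.405 -1.798 -0.731]
```

Request:
drive_tool:
  rows:
    - [0,0,0,0,0,0.0225,1]
    - [0,0,0,0,0,0.0225,1]
    - [0,0,0,0,0,0.0225,1]
    - [0,0,0,0,0,0.0225,1]
    - [0,0,0,0,0,0,1]
    - [0,0,0,0,0,0,1]
    - [0,0,0,0,0,0,0]
    - [0,0,0,0,0,0,0]
  force: 80

```text
time: 13.42
tool_pos: [0.4379, -0.1605, 0.0428]
tcp_rot: [-1.407, -1.805, -0.733]
wrist_force: [0.4, -5.0, 0.2]
width: 0.747
grip_force: 4.6
```

Request:
drive_tool:
  rows:
    - [0,0,0,0,0,0,0]
    - [0,0,0,0,0,0,0]
    - [0,0,0,0,0,0,0]
    - [0,0,0,0,0,0,0]

```text
time: 13.75
tool_pos: [0.4382, -0.1605, 0.0428]
tcp_rot: [-1.407, -1.802, -0.736]
wrist_force: [-0.4, -3.9, 8.0]
width: 0.739
grip_force: 82.8
```

```bash
python3 - <<'E'
from h import *
s=st();b=read_camera("wrist");T=wfc(b,s)
for k in masks_of(b,"tube_block")[:1]: print(k["score"],k["bbox"])
cv2.imwrite("pics/w5.png",b["color"][:,:,::-1])
a=read_camera("top");TA=wfc(a,s)
for k in masks_of(a,"cooler")[:1]: print(k["score"],fitbox(a,TA,k["mask"],[.53,.21,-12],.093,.073,.0,.042))
E
```

```text
{'time': 13.75, 'q': [-0.7498, 0.6158, 1.8066, 0.4662, 1.5883, -1.206], 'tool_pos': [0.4382, -0.1605, 0.0428], 'tcp_rot': [-1.4069, -1.8017, -0.7359], 'wrist_force': [-0.3562, -3.8686, 7.9755], 'width': 0.7389, 'grip_force': 82.8264}
0.88 [192.7, 198.8, 442.2, 411.7]
0.93 (array([  0.5305708 ,   0.21097792, -12.76653636]), np.float64(0.07118301314459052))
```

```bash
python3 - <<'E'
from h import *
s=st();q=np.array(s["q"]);P,r=np.array(s["tool_pos"]),R.from_rotvec(s["tcp_rot"])
a=np.radians(14);yp=np.array([-np.sin(a),np.cos(a),0]);c=np.array([.4394,-.1740,0])
B0=blk(c-yp*.026+[0,0,.04725],14,z=yp);X=np.linalg.inv(M(r,P))@B0
pickle.dump(X,open("X2.pkl","wb"));print(X.round(4).tolist())
plan([(P+[0,0,.12],r),([.50,-.05,.25],tool(-12.5,30))],0,(P,r),q)
E
```

```text
{'time': 13.95, 'q': [-0.7499, 0.6159, 1.8066, 0.4663, 1.5884, -1.206], 'tool_pos': [0.4382, -0.1605, 0.0428], 'tcp_rot': [-1.4069, -1.8016, -0.736], 'wrist_force': [0.1462, -2.3958, 7.5853], 'width': 0.7429, 'grip_force': 82.833}
[[0.8181, -0.0026, 0.5751, -0.0191], [0.0046, 1.0, -0.0019, -0.002], [-0.5751, 0.0042, 0.8181, -0.0348], [0.0, 0.0, 0.0, 1.0]]
  n 3 q [-0.75  0.45  1.78  0.47  1.76 -1.12]
  n 6 q [-0.49 -0.03  1.98  0.51  1.37 -0.42]
[[0.0,0.0,0.0,0.0327,0.0002,-0.023,0],[0.0,0.0,0.0,0.0327,0.0002,-0.023,0],[0.0,0.0,0.0,0.0328,0.0001,-0.023,0],[-3.0,-4.1,3.3,0.0207,0.0145,0.0043,0],[-2.9,-4.1,3.3,0.0217,0.0131,0.0035,0],[-3.0,-4.1,3.3,0.0227,0.0116,0.0025,0],[-2.9,-4.0,3.3,0.0235,0.0102,0.0014,0],[-3.0,-4.1,3.3,0.024,0.0088,0.0003,0]]
[[-3.0,-4.1,3.3,0.0245,0.0074,-0.0011,0]]
end [ 0.5  -0.05  0.25] [-2.15  -1.725 -0.577]
```

Request:
drive_tool:
  rows:
    - [0,0,0,0.0327,0.0002,-0.023,0]
    - [0,0,0,0.0327,0.0002,-0.023,0]
    - [0,0,0,0.0328,0.0001,-0.023,0]
    - [-3.0,-4.1,3.3,0.0207,0.0145,0.0043,0]
    - [-2.9,-4.1,3.3,0.0217,0.0131,0.0035,0]
    - [-3.0,-4.1,3.3,0.0227,0.0116,0.0025,0]
    - [-2.9,-4.0,3.3,0.0235,0.0102,0.0014,0]
    - [-3.0,-4.1,3.3,0.024,0.0088,0.0003,0]

```text
time: 14.62
tool_pos: [0.489, -0.0673, 0.2339]
tcp_rot: [-2.033, -1.746, -0.606]
wrist_force: [0.3, 0.3, -3.8]
width: 0.74
grip_force: 86.2
```

Request:
drive_tool:
  rows:
    - [-3.0,-4.1,3.3,0.0245,0.0074,-0.0011,0]
    - [0,0,0,0,0,0,0]
    - [0,0,0,0,0,0,0]
    - [0,0,0,0,0,0,0]
    - [0,0,0,0,0,0,0]
    - [0,0,0,0,0,0,0]

```text
time: 15.12
tool_pos: [0.4982, -0.0492, 0.2459]
tcp_rot: [-2.148, -1.721, -0.571]
wrist_force: [-0.5, 0.7, -3.9]
width: 0.738
grip_force: 86.3
```

```bash
python3 - <<'E'
from h import *
s=st();b=read_camera("wrist");T=wfc(b,s)
cv2.imwrite("pics/w6.png",b["color"][:,:,::-1]);pickle.dump((b,T,s),open("w6.pkl","wb"))
for k in masks_of(b,"cooler")[:2]: print(k["score"],k["bbox"],fitbox(b,T,k["mask"],[.53,.211,-12.7],.093,.073,0,.042))
E
```

```text
{'time': 15.1167, 'q': [-0.4921, -0.0233, 1.9845, 0.5128, 1.3698, -0.425], 'tool_pos': [0.4982, -0.0492, 0.2459], 'tcp_rot': [-2.1484, -1.7205, -0.5711], 'wrist_force': [-0.4979, 0.7011, -3.8614], 'width': 0.7378, 'grip_force': 86.2999}
0.67 [232.6, 25.1, 364.3, 175.1] (array([  0.53369169,   0.2144268 , -12.73811269]), np.float64(0.1005762966675019))
```

View pics/w6.png

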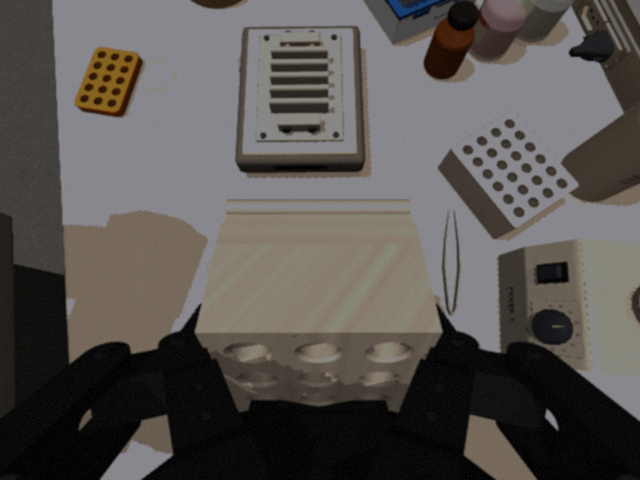

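```bash
python3 - <<'E'
from h import *
b,T,s=pickle.load(open("w6.pkl","rb"));g=cv2.cvtColor(b["color"],cv2.COLOR_RGB2GRAY).astype(np.float32)
a=np.radians(-12.7);ey=np.array([np.cos(a),np.sin(a),0]);ex=np.array([-np.sin(a),np.cos(a),0]);c0=np.array([.532,.213,.0])
def samp(z,xs,ys):
    P=(c0+[0,0,z])+xs[:,None,None]*ex+ys[None,:,None]*ey
    uv=proj(b,P.reshape(-1,3),T).astype(np.float32).reshape(len(xs),len(ys),2)
    return cv2.remap(g,uv[...,0],uv[...,1],cv2.INTER_LINEAR)
xs=np.arange(-.11,.1101,.002);pf=samp(.066,xs,np.linspace(-.022,.022,30)).mean(1)
print([(round(float(x*1000)),int(v)) for x,v in zip(xs,pf)])
ys=np.arange(-.05,.0501,.002);pf=samp(.066,np.linspace(-.035,.035,60),ys).mean(0);print([(round(float(x*1000)),int(v)) for x,v in zip(ys,pf)])
ys=np.arange(-.09,.0901,.003);pf=samp(.042,np.linspace(-.06,.06,60),ys).mean(0);print([(round(float(x*1000)),int(v)) for x,v in zip(ys,pf)])
l=cv2.createLineSegmentDetector().detect(g[20:180,225:375].astype(np.uint8))[0][:,0]
print([(np.round(x).tolist(),round(float(np.degrees(np.arctan2(x[3]-x[1],x[2]-x[0]))%180),1)) for x in l if np.hypot(x[2]-x[0],x[3]-x[1])>40])
E
```

```text
[(-110, 42), (-108, 60), (-106, 67), (-104, 74), (-102, 78), (-100, 101), (-98, 132), (-96, 135), (-94, 135), (-92, 135), (-90, 135), (-88, 134), (-86, 100), (-84, 99), (-82, 134), (-80, 134), (-78, 125), (-76, 104), (-74, 59), (-72, 38), (-70, 41), (-68, 48), (-66, 91), (-64, 130), (-62, 134), (-60, 133), (-58, 133), (-56, 134), (-54, 130), (-52, 73), (-50, 37), (-48, 38), (-46, 39), (-44, 39), (-42, 50), (-40, 90), (-38, 126), (-36, 132), (-34, 85), (-32, 40), (-30, 39), (-28, 39), (-26, 45), (-24, 83), (-22, 121), (-20, 133), (-18, 98), (-16, 45), (-14, 39), (-12, 39), (-10, 43), (-8, 75), (-6, 116), (-4, 132), (-2, 109), (0, 53), (2, 39), (4, 39), (6, 43), (8, 69), (10, 109), (12, 132), (14, 118), (16, 61), (18, 39), (20, 39), (22, 41), (24, 63), (26, 104), (28, 130), (30, 127), (32, 90), (34, 56), (36, 57), (38, 99), (40, 129), (42, 133), (44, 133), (46, 133), (48, 133), (50, 127), (52, 118), (54, 123), (56, 95), (58, 92), (60, 130), (62, 136), (64, 135), (66, 135), (68, 136), (70, 135), (72, 135), (74, 136), (76, 135), (78, 136), (80, 135), (82, 136), (84, 136), (86, 136), (88,
[... 1425 characters left out ...]
, 38.0], 179.7), ([102.0, 64.0, 46.0, 64.0], 179.2), ([102.0, 51.0, 48.0, 51.0], 179.3), ([108.0, 77.0, 47.0, 77.0], 179.9), ([107.0, 92.0, 47.0, 93.0], 179.8), ([46.0, 31.0, 101.0, 31.0], 179.5), ([46.0, 44.0, 102.0, 43.0], 179.5), ([46.0, 56.0, 102.0, 56.0], 179.7), ([46.0, 69.0, 101.0, 69.0], 179.3), ([44.0, 83.0, 102.0, 82.0], 179.6), ([9.0, 142.0, 17.0, 8.0], 93.1), ([18.0, 134.0, 131.0, 133.0], 179.5), ([133.0, 137.0, 128.0, 7.0], 87.9), ([41.0, 119.0, 117.0, 119.0], 179.8), ([19.0, 6.0, 133.0, 5.0], 179.5), ([23.0, 8.0, 16.0, 133.0], 93.0), ([117.0, 122.0, 31.0, 123.0], 179.4), ([137.0, 31.0, 141.0, 129.0], 87.7), ([124.0, 8.0, 26.0, 9.0], 179.5), ([13.0, 143.0, 137.0, 142.0], 179.9)]
```

```bash
python3 - <<'E'
from h import *
b,T,s=pickle.load(open("w6.pkl","rb"));X=pickle.load(open("X2.pkl","rb"))
r=R.from_rotvec(s["tcp_rot"]);y=r.as_matrix()[:,1];print("tool yaw",np.degrees(np.arctan2(y[1],y[0])),y[2])
for name,off in (("vis",X[1,3]),("y0",0)):
    Y=X.copy();Y[1,3]=off;W=M(r,s["tool_pos"])@Y
    c=np.array([[sx*.04425,sy*.032,z,1] for z in(0,.03,.052) for sx in(-1,1) for sy in(-1,1)])
    print(name,[(*(1000*k[:3]).round().astype(int).tolist(),*u.round(1).tolist()) for k,u in zip(c,proj(b,(c@W.T)[:,:3],T))])
g=cv2.cvtColor(b["color"],cv2.COLOR_RGB2GRAY)
l=cv2.createLineSegmentDetector().detect(g[190:420,190:450])[0][:,0]+np.array([190,190,190,190])
print([np.round(x,1).tolist() for x in l if np.hypot(x[2]-x[0],x[3]-x[1])>70])
E
```

```text
tool yaw -12.527642918209148 -0.006073602140685891
vis [(-44, -32, 0, 240.7, 426.6), (-44, 32, 0, 386.0, 426.5), (44, -32, 0, 184.2, 345.2), (44, 32, 0, 438.6, 345.3), (-44, -32, 30, 248.9, 359.4), (-44, 32, 30, 378.7, 359.4), (44, -32, 30, 207.2, 250.2), (44, 32, 30, 417.7, 250.6), (-44, -32, 52, 253.8, 318.5), (-44, 32, 52, 374.2, 318.6), (44, -32, 52, 219.6, 199.1), (44, 32, 52, 406.4, 199.5)]
y0 [(-44, -32, 0, 245.3, 426.6), (-44, 32, 0, 390.5, 426.5), (44, -32, 0, 192.1, 345.2), (44, 32, 0, 446.5, 345.3), (-44, -32, 30, 252.9, 359.4), (-44, 32, 30, 382.7, 359.4), (44, -32, 30, 213.7, 250.2), (44, 32, 30, 424.2, 250.6), (-44, -32, 52, 257.6, 318.5), (-44, 32, 52, 378.0, 318.6), (44, -32, 52, 225.4, 199.1), (44, 32, 52, 412.2, 199.5)]
[[196.9, 332.2, 439.4, 331.9], [228.1, 198.1, 408.1, 198.1], [226.9, 210.9, 408.1, 210.5], [406.9, 213.8, 226.9, 214.2], [408.1, 201.2, 226.9, 201.2]]
```

```bash
python3 - <<'E'
from h import *
b,T,_=pickle.load(open("w6.pkl","rb"));c=np.array([.5325,.2100])
for yaw in(-13,-12.5,-12,-11.5):
    a=np.radians(yaw);e=np.array([np.cos(a),np.sin(a)]);o=[]
    for k in(-.033,0,.033):
        m=c+k*np.array([-e[1],e[0]]);u=proj(b,[[*(m-.03*e),.065],[*(m+.03*e),.065]],T);d=u[1]-u[0];o.append(round(float(np.degrees(np.arctan2(d[1],d[0]))),2))
    print(yaw,o)
X=pickle.load(open("X2.pkl","rb"));X[0,3]+=.0011;X[1,3]=-.0003;X[2,3]+=.0045
th=np.degrees(np.arctan2(X[0,2],X[2,2]));X[:3,:3]=R.from_euler('y',th,degrees=True).as_matrix();print(th,X.round(4).tolist())
pickle.dump(X,open("X3.pkl","wb"));Xi=np.linalg.inv(X)
s=st();q=np.array(s["q"]);S=(np.array(s["tool_pos"]),R.from_rotvec(s["tcp_rot"]))
H=lambda z:pr(blk([*c,z],-12.5,z=[0,0,-1])@Xi)
S,q=plan([H(.175)],0,S,q)
plan([H(.13)],0,S,q,vmax=.02)
E
```

```text
-13 [0.21, 0.17, 0.14]
-12.5 [-0.23, -0.26, -0.28]
-12 [-0.67, -0.68, -0.7]
-11.5 [-1.1, -1.11, -1.12]
35.105567417519985 [[0.8181, 0.0, 0.5751, -0.018], [0.0, 1.0, 0.0, -0.0003], [-0.5751, 0.0, 0.8181, -0.0303], [0.0, 0.0, 0.0, 1.0]]
{'time': 15.2167, 'q': [-0.4919, -0.0235, 1.9841, 0.5131, 1.3697, -0.4248], 'tool_pos': [0.4985, -0.0491, 0.2462], 'tcp_rot': [-2.1487, -1.7206, -0.5718], 'wrist_force': [0.443, -0.4646, -3.5485], 'width': 0.7441, 'grip_force': 86.2987}
  n 11 q [ 0.57  0.44  1.67 -0.42  1.5   0.92]
[[0.0,-5.9,0.0,0.0154,-0.002,0.0201,0],[-0.1,-5.9,0.0,0.0174,-0.002,0.0184,0],[0.0,-6.0,0.0,0.0192,-0.0021,0.0165,0],[0.0,-5.9,0.0,0.0209,-0.002,0.0145,0],[-0.1,-5.9,0.0,0.0222,-0.0021,0.0122,0],[0.0,-5.9,0.0,0.0233,-0.002,0.0098,0],[0.0,-6.0,0.0,0.0242,-0.0021,0.0074,0],[-0.1,-5.9,0.0,0.0249,-0.0021,0.0049,0]]
[[0.0,-5.9,0.0,0.0253,-0.002,0.0022,0],[0.0,-5.9,0.0,0.0253,-0.0021,-0.0003,0],[-0.1,-6.0,0.0,0.0251,-0.0021,-0.003,0]]
end [0.5322 0.2072 0.1399] [ 2.091  1.677 -0.661]
  n 3 q [ 0.57  0.48  1.7  -0.42  1.44  0.95]
[[0.0,0.0,0.0,0.0086,0.0,0.0123,0],[0.0,0.0,0.0,0.0087,0.0,0.0122,0],[0.0,0.0,0.0,0.0086,0.0,0.0123,0]]
end [0.5322 0.2072 0.0949] [ 2.091  1.677 -0.661]
```

Request:
drive_tool:
  rows:
    - [0,-5.9,0,0.0154,-0.002,0.0201,0]
    - [-0.1,-5.9,0,0.0174,-0.002,0.0184,0]
    - [0,-6.0,0,0.0192,-0.0021,0.0165,0]
    - [0,-5.9,0,0.0209,-0.002,0.0145,0]
    - [-0.1,-5.9,0,0.0222,-0.0021,0.0122,0]
    - [0,-5.9,0,0.0233,-0.002,0.0098,0]
    - [0,-6.0,0,0.0242,-0.0021,0.0074,0]
    - [-0.1,-5.9,0,0.0249,-0.0021,0.0049,0]

```text
time: 15.88
tool_pos: [0.5238, 0.1395, 0.1702]
tcp_rot: [2.283, 1.83, -0.349]
wrist_force: [0.7, -1.0, -4.4]
width: 0.738
grip_force: 86.1
```

Request:
drive_tool:
  rows:
    - [0,-5.9,0,0.0253,-0.002,0.0022,0]
    - [0,-5.9,0,0.0253,-0.0021,-0.0003,0]
    - [-0.1,-6.0,0,0.0251,-0.0021,-0.003,0]
    - [0,0,0,0,0,0,0]
    - [0,0,0,0,0,0,0]
    - [0,0,0,0,0,0,0]
    - [0,0,0,0,0,0,0]
    - [0,0,0,0,0,0,0]

```text
time: 16.55
tool_pos: [0.5334, 0.2069, 0.1434]
tcp_rot: [2.093, 1.674, -0.654]
wrist_force: [0.3, 0.1, -2.7]
width: 0.742
grip_force: 86.0
```

Request:
drive_tool:
  rows:
    - [0,0,0,0,0,0,0]
    - [0,0,0,0,0,0,0]
    - [0,0,0,0,0,0,0]

```text
time: 16.8
tool_pos: [0.5329, 0.2074, 0.1428]
tcp_rot: [2.091, 1.675, -0.655]
wrist_force: [0.7, -0.8, -4.7]
width: 0.74
grip_force: 86.0
```

```bash
python3 - <<'E'
from h import *
s=st();b=read_camera("wrist");T=wfc(b,s);X=pickle.load(open("X3.pkl","rb"))
B=M(R.from_rotvec(s["tcp_rot"]),s["tool_pos"])@X;print(B.round(4).tolist())
a=read_camera("scene");sc=a["color"][265:370,205:345]
pickle.dump((b,a),open("w7.pkl","wb"))
i=np.hstack([cv2.resize(b["color"],(400,300)),cv2.resize(sc,(400,300),interpolation=cv2.INTER_CUBIC)])
cv2.imwrite("pics/c7.png",i[:,:,::-1])
E
```

```text
{'time': 16.8, 'q': [0.5759, 0.4321, 1.6725, -0.4191, 1.504, 0.9251], 'tool_pos': [0.5329, 0.2074, 0.1428], 'tcp_rot': [2.0909, 1.6748, -0.655], 'wrist_force': [0.7065, -0.7929, -4.7458], 'width': 0.7398, 'grip_force': 85.9561}
[[0.2165, 0.9763, 0.0059, 0.533], [0.9763, -0.2165, -0.0004, 0.2101], [0.0008, 0.0059, -1.0, 0.1779], [0.0, 0.0, 0.0, 1.0]]
```

View pics/c7.png

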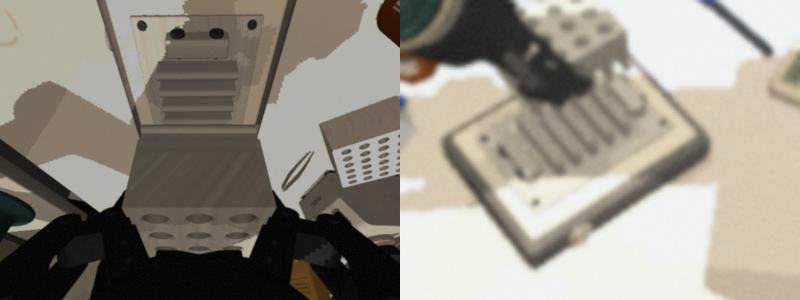

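```bash
python3 - <<'E'
from h import *
b,_=pickle.load(open("w7.pkl","rb"));s=st();T=wfc(b,s);g=cv2.cvtColor(b["color"],cv2.COLOR_RGB2GRAY).astype(np.float32)
a=np.radians(-12.5);ey=np.array([np.cos(a),np.sin(a),0]);ex=np.array([-np.sin(a),np.cos(a),0]);c0=np.array([.5325,.210,.0])
def samp(z,xs,ys):
    P=(c0+[0,0,z])+xs[:,None,None]*ex+ys[None,:,None]*ey
    uv=proj(b,P.reshape(-1,3),T).astype(np.float32).reshape(len(xs),len(ys),2);return cv2.remap(g,uv[...,0],uv[...,1],cv2.INTER_LINEAR),uv
xs=np.arange(-.03,.081,.0015);I,uv=samp(.066,xs,np.linspace(-.02,.02,30))
for x,v,r in zip(xs,I.mean(1),uv[:,15,1]): print((round(float(x*1000),1),int(v),int(r)),end=" ")
ys=np.arange(-.05,.0501,.002);I,_=samp(.066,np.linspace(0,.035,60),ys);print("\ny",[(round(float(x*1000)),int(v)) for x,v in zip(ys,I.mean(0))])
th=np.degrees(np.arctan2(*((T[:3,3]-c0-[0,0,.06])@np.c_[ex,[0,0,1]])));print("view from vertical",th)
l=cv2.createLineSegmentDetector().detect(g.astype(np.uint8))[0][:,0]
print([np.round(x,1).tolist() for x in l if np.hypot(x[2]-x[0],x[3]-x[1])>70 and abs(x[3]-x[1])<10])
X=pickle.load(open("X3.pkl","rb"));W=M(R.from_rotvec(s["tcp_rot"]),s["tool_pos"])@X
c=np.array([[.04425,sy*.032,z,1] for z in(0,.03,.052) for sy in(-1,1)]);print(proj(b,(c@W.T)[:,:3],T).round(1).tolist())
E
```

```text
{'time': 16.9, 'q': [0.5765, 0.4333, 1.6725, -0.4192, 1.504, 0.9252], 'tool_pos': [0.5327, 0.2076, 0.1422], 'tcp_rot': [2.0898, 1.6754, -0.6563], 'wrist_force': [0.5458, 0.0726, -4.4721], 'width': 0.7427, 'grip_force': 85.9561}
(-30.0, 77, 218) (-28.5, 77, 216) (-27.0, 79, 214) (-25.5, 93, 213) (-24.0, 109, 211) (-22.5, 110, 209) (-21.0, 110, 207) (-19.5, 106, 206) (-18.0, 95, 204) (-16.5, 85, 202) (-15.0, 74, 200) (-13.5, 74, 198) (-12.0, 100, 197) (-10.5, 104, 195) (-9.0, 100, 193) (-7.5, 90, 191) (-6.0, 81, 189) (-4.5, 78, 187) (-3.0, 76, 185) (-1.5, 77, 183) (0.0, 77, 181) (1.5, 75, 179) (3.0, 84, 177) (4.5, 102, 175) (6.0, 103, 173) (7.5, 98, 171) (9.0, 86, 168) (10.5, 79, 166) (12.0, 77, 164) (13.5, 76, 162) (15.0, 78, 159) (16.5, 76, 157) (18.0, 70, 155) (19.5, 89, 152) (21.0, 104, 150) (22.5, 103, 148) (24.0, 94, 145) (25.5, 81, 143) (27.0, 78, 140) (28.5, 76, 138) (30.0, 78, 135) (31.5, 77, 132) (33.0, 73, 130) (34.5, 70, 127) (36.0, 93, 124) (37.5, 103, 122) (39.0, 102, 119) (40.5, 89, 116) (42.0, 79, 113) (43.5, 76, 110) (45.0, 77, 107) (46.5, 77, 104) (48.0, 73, 101) (49.
[... 1393 characters left out ...]
938964844, 125.19999694824219], [260.6000061035156, 177.10000610351562, 370.6000061035156, 176.1999969482422], [264.3999938964844, 97.5999984741211, 375.6000061035156, 96.19999694824219], [438.1000061035156, 331.20001220703125, 198.10000610351562, 331.79998779296875], [408.1000061035156, 203.39999389648438, 228.10000610351562, 203.5], [371.8999938964844, 169.5, 259.3999938964844, 170.0], [360.6000061035156, 191.39999389648438, 263.1000061035156, 191.6999969482422], [374.3999938964844, 144.89999389648438, 255.60000610351562, 145.3000030517578], [379.3999938964844, 116.5, 301.8999938964844, 117.0]]
[[197.1, 337.0], [437.7, 337.1], [217.1, 247.8], [418.0, 247.9], [228.0, 199.1], [407.2, 199.2]]
```

Request:
drive_tool:
  rows:
    - [0,0,0,0.0072,0,0.0102,0]
    - [0,0,0,0.0072,0,0.0102,0]
    - [0,0,0,0.0072,0,0.0102,0]
    - [0,0,0,0.0072,0,0.0102,0]
    - [0,0,0,0,0,0,0]
    - [0,0,0,0,0,0,0]
    - [0,0,0,0,0,0,0]
    - [0,0,0,0,0,0,0]

```text
time: 17.57
tool_pos: [0.5332, 0.2082, 0.0918]
tcp_rot: [2.088, 1.676, -0.657]
wrist_force: [-0.5, 0.2, -4.7]
width: 0.742
grip_force: 86.0
```

```bash
python3 - <<'E'
from h import *
s=st();b=read_camera("wrist");T=wfc(b,s);X=pickle.load(open("X3.pkl","rb"))
B=M(R.from_rotvec(s["tcp_rot"]),s["tool_pos"])@X;print(B.round(4).tolist())
pickle.dump((b,s),open("w8.pkl","wb"))
i=cv2.resize(b["color"][20:320,120:520],(800,600),interpolation=cv2.INTER_CUBIC)
cv2.imwrite("pics/c8.png",i[:,:,::-1])
E
```

```text
{'time': 17.5667, 'q': [0.5772, 0.4891, 1.6965, -0.4231, 1.4319, 0.9577], 'tool_pos': [0.5332, 0.2082, 0.0918], 'tcp_rot': [2.0883, 1.676, -0.6571], 'wrist_force': [-0.5307, 0.1632, -4.7349], 'width': 0.7422, 'grip_force': 86.0484}
[[0.215, 0.9766, 0.0046, 0.5334], [0.9766, -0.2149, -0.002, 0.211], [-0.001, 0.0049, -1.0, 0.1269], [0.0, 0.0, 0.0, 1.0]]
```

View pics/c8.png

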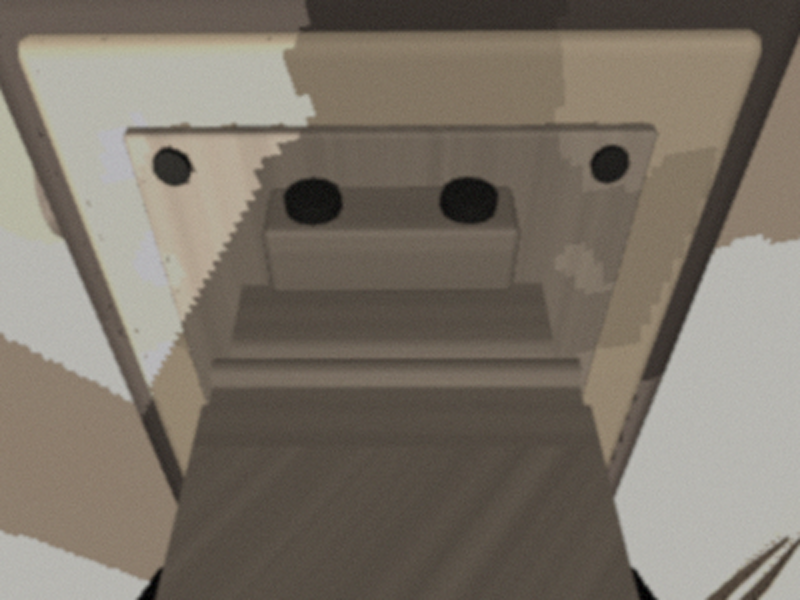

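```bash
python3 - <<'E'
from h import *
b,s=pickle.load(open("w8.pkl","rb"));X=pickle.load(open("X3.pkl","rb"));Tc=np.linalg.inv(X)@b["mount"]  # block<-camera
pts=[(46,-23,15,256,165),(46,23,15,376.5,165),(60,-23,15,252,136),(60,23,15,379,136),(60,-23,0,254,115),(60,23,0,376,115),(36.5,-32,16.5,236,190),(36.5,32,16.5,396.5,190)]
pts=np.array(pts,float);p3=pts[:,:3]/1000;uv=pts[:,3:]
# cooler pt (x,y,h above plate) -> block coords: x, y, zb=52-h+lift ; note block y sign: y axes parallel, z flipped
for sgn in(1,):
  def f(v,k=slice(None)):
    P=np.c_[p3[:,0]+v[0],p3[:,1]+v[1],.052+v[2]-p3[:,2]];P=R.from_euler('y',v[3]).apply(P) if len(v)>3 else P
    return (proj(b,P,Tc)-uv)[k].ravel()
  for v0 in([0,0,.02],[0,0,.02,0]):
    r=least_squares(f,v0,loss="soft_l1",f_scale=2);print("d,y,lift(mm),pitch",(r.x*1000).round(1),r.fun.reshape(-1,2).round(1).tolist())
  r=least_squares(f,[0,0,.02],args=([0,1,6,7],));print("inner only",(r.x*1000).round(1),r.fun.round(1))
E
```

```text
d,y,lift(mm),pitch [-1.1 -0.7 31.5] [[-0.0, 2.7], [-0.9, 2.7], [-1.2, 0.7], [1.5, 0.8], [1.4, -1.7], [0.2, -1.7], [0.3, -1.4], [-1.1, -1.3]]
d,y,lift(mm),pitch [  3.3  -0.7  28.3 -66.4] [[0.0, 2.7], [-0.8, 2.8], [-0.9, -0.7], [1.2, -0.6], [2.1, -0.6], [-0.3, -0.5], [0.1, -0.5], [-0.7, -0.4]]
inner only [ 0.2 -0.5 30.4] [-0.3  1.8  0.3  1.9 -0.2 -2.   0.3 -1.9]
```

Request:
drive_tool:
  rows:
    - [0,0,0,0.0029,0,0.0044,0]
    - [0,0,0,0.0025,0,0.0038,0]
    - [0,0,0,0.0009,0,0.0012,0]
    - [0,0,0,0.0009,0,0.0012,0]
    - [0,0,0,0.0009,0,0.0012,0]
    - [0,0,0,0,0,0,0]
    - [0,0,0,0,0,0,0]

```text
time: 18.2
tool_pos: [0.5327, 0.2078, 0.0769]
tcp_rot: [2.088, 1.676, -0.659]
wrist_force: [0.9, 0.0, -3.8]
width: 0.737
grip_force: 86.1
```

Request:
drive_tool:
  rows:
    - [0,0,0,0.0009,0,0.0012,0]
    - [0,0,0,0.0009,0,0.0012,0]
    - [0,0,0,0.0009,0,0.0012,0]
    - [0,0,0,0.0009,0,0.0012,0]
    - [0,0,0,0,0,0,0]
    - [0,0,0,0,0,0,0]

```text
time: 18.7
tool_pos: [0.5327, 0.2075, 0.0712]
tcp_rot: [2.088, 1.676, -0.66]
wrist_force: [-1.0, -2.5, -3.0]
width: 0.74
grip_force: 86.4
```

Request:
drive_tool:
  rows:
    - [0,0,0,0.0009,0,0.0012,0]
    - [0,0,0,0.0009,0,0.0012,0]
    - [0,0,0,0,0,0,0]
    - [0,0,0,0,0,0,0]

```text
time: 19.03
tool_pos: [0.5329, 0.2067, 0.0693]
tcp_rot: [2.086, 1.674, -0.661]
wrist_force: [-1.8, -4.0, 3.7]
width: 0.74
grip_force: 86.6
```

Request:
drive_tool:
  rows:
    - [0,0,0,0.0009,0,0.0012,0]
    - [0,0,0,0,0,0,0]
    - [0,0,0,0,0,0,0]

```text
time: 19.28
tool_pos: [0.5329, 0.2064, 0.0669]
tcp_rot: [2.086, 1.674, -0.661]
wrist_force: [0.5, -5.5, -1.9]
width: 0.742
grip_force: 86.2
```

Request:
drive_tool:
  rows:
    - [0,0,0,0.0004,0,0.0015,0]
    - [0,0,0,0,0,0,0]
    - [0,0,0,0,0,0,0]

```text
time: 19.53
tool_pos: [0.533, 0.207, 0.0656]
tcp_rot: [2.088, 1.675, -0.658]
wrist_force: [-0.4, -4.1, 1.1]
width: 0.741
grip_force: 86.6
```

Request:
drive_tool:
  rows:
    - [0,0,0,0.0004,0,0.0015,0]
    - [0,0,0,0,0,0,0]
    - [0,0,0,0,0,0,0]

```text
time: 19.78
tool_pos: [0.533, 0.2073, 0.0626]
tcp_rot: [2.088, 1.677, -0.656]
wrist_force: [2.2, -3.4, -5.0]
width: 0.736
grip_force: 86.3
```

Request:
drive_tool:
  rows:
    - [0,0,0,0.0004,0,0.0008,0]
    - [0,0,0,0,0,0,0]
    - [0,0,0,0,0,0,0]

```text
time: 20.03
tool_pos: [0.5327, 0.2072, 0.0613]
tcp_rot: [2.089, 1.677, -0.657]
wrist_force: [3.6, -2.4, -10.1]
width: 0.736
grip_force: 86.1
```

Request:
drive_tool:
  rows:
    - [0,0,0,0.0006,0,0.0008,0]
    - [0,0,0,0,0,0,0]
    - [0,0,0,0,0,0,0]

```text
time: 20.28
tool_pos: [0.5325, 0.2072, 0.0608]
tcp_rot: [2.089, 1.677, -0.658]
wrist_force: [4.2, -1.6, -11.1]
width: 0.741
grip_force: 86.0
```

Request:
drive_tool:
  rows:
    - [0,0,0,0.0006,0,0.0008,0]
    - [0,0,0,0,0,0,0]
    - [0,0,0,0,0,0,0]

```text
time: 20.53
tool_pos: [0.5325, 0.2071, 0.0608]
tcp_rot: [2.089, 1.676, -0.658]
wrist_force: [2.6, -2.1, -7.2]
width: 0.738
grip_force: 86.1
```

Request:
drive_tool:
  rows:
    - [0,0,0,0.0009,0,0.0012,0]
    - [0,0,0,0,0,0,0]
    - [0,0,0,0,0,0,0]

```text
time: 20.78
tool_pos: [0.5326, 0.2071, 0.0607]
tcp_rot: [2.088, 1.675, -0.659]
wrist_force: [-2.0, -1.4, 3.9]
width: 0.741
grip_force: 86.8
```

Request:
drive_tool:
  rows:
    - [0,0,0,0.0009,0,0.0012,0]
    - [0,0,0,0,0,0,0]
    - [0,0,0,0,0,0,0]

```text
time: 21.03
tool_pos: [0.5326, 0.207, 0.0606]
tcp_rot: [2.088, 1.674, -0.66]
wrist_force: [-3.6, -1.6, 11.7]
width: 0.741
grip_force: 87.5
```

Request:
drive_tool:
  rows:
    - [0,0,0,0.0006,0,0.0008,0]
    - [0,0,0,0,0,0,0]
    - [0,0,0,0,0,0,0]
    - [0,0,0,-0.0006,0,-0.0008,0]
    - [0,0,0,-0.0006,0,-0.0008,0]
    - [0,0,0,0,0,0,0]
    - [0,0,0,0,0,0,0]

```text
time: 21.62
tool_pos: [0.5326, 0.207, 0.0606]
tcp_rot: [2.088, 1.675, -0.659]
wrist_force: [-3.0, -0.3, 7.5]
width: 0.74
grip_force: 86.6
```

Request:
drive_tool:
  rows:
    - [0,0,0,0,0,0,1]
    - [0,0,0,0,0,0,1]
    - [0,0,0,0,0,0,1]
    - [0,0,0,0,0,0,1]
    - [0,0,0,0,0,-0.005,1]
    - [0,0,0,0,0,-0.01,1]
    - [0,0,0,0,0,-0.02,1]
    - [0,0,0,0,0,-0.03,1]

```text
time: 22.28
tool_pos: [0.539, 0.2426, 0.1108]
tcp_rot: [2.087, 1.676, -0.666]
wrist_force: [-0.5, 0.7, 0.5]
width: 1.002
grip_force: 0.0
```

Request:
drive_tool:
  rows:
    - [0,0,0,0,0,-0.03,1]
    - [0,0,0,0,0,-0.03,1]
    - [0,0,0,0,0,-0.02,1]
    - [0,0,0,0,0,0,1]
    - [0,0,0,0,0,0,1]

```text
time: 22.7
tool_pos: [0.551, 0.2901, 0.1787]
tcp_rot: [2.089, 1.677, -0.653]
wrist_force: [0.4, 0.3, -1.0]
width: 0.999
grip_force: 0.0
```

```bash
python3 - <<'E'
from h import *
s=st();b=read_camera("wrist");T=wfc(b,s)
for k in masks_of(b,"tube_block")[:2]: print(k["score"],k["bbox"])
a=read_camera("scene")
i=np.hstack([cv2.resize(b["color"][40:280,160:480],(440,330),interpolation=cv2.INTER_CUBIC),cv2.resize(a["color"][265:370,215:330],(360,330),interpolation=cv2.INTER_CUBIC)])
cv2.imwrite("pics/c9.png",i[:,:,::-1])
E
```

```text
{'time': 22.7, 'q': [0.6543, 0.5101, 1.4865, -0.3841, 1.6288, 0.9453], 'tool_pos': [0.551, 0.2901, 0.1787], 'tcp_rot': [2.0888, 1.6771, -0.6529], 'wrist_force': [0.4159, 0.3145, -0.9587], 'width': 0.9995, 'grip_force': 0.0}
0.98 [267.9, 169.7, 367.9, 291.2]
0.83 [327.8, 376.9, 376.5, 403.8]
```

View pics/c9.png

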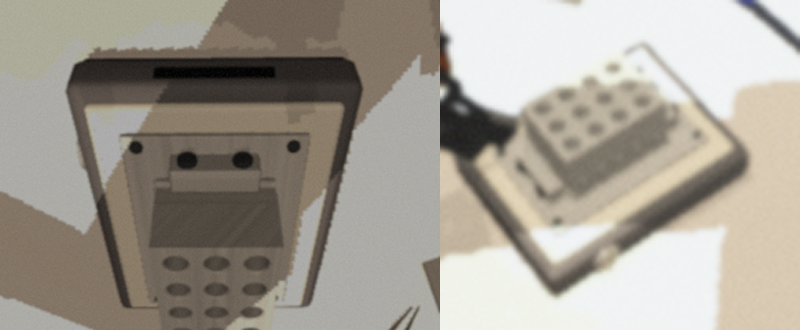

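```bash
python3 - <<'E'
from h import *
s=st();q=np.array(s["q"]);S=(np.array(s["tool_pos"]),R.from_rotvec(s["tcp_rot"]))
a=np.radians(-12.5);ex=np.array([-np.sin(a),np.cos(a),0]);c=np.array([.5327,.2098,0]);Q=tool(-12.5,0)
S,q=plan([(c+ex*.028+[0,0,.135],Q)],0,S,q)
plan([(c+ex*.028+[0,0,.101],Q)],0,S,q,vmax=.012)
E
```

```text
{'time': 22.85, 'q': [0.6529, 0.5121, 1.4917, -0.384, 1.6287, 0.9453], 'tool_pos': [0.5492, 0.2876, 0.1756], 'tcp_rot': [2.0874, 1.676, -0.6628], 'wrist_force': [-0.9155, -1.1449, -0.8956], 'width': 1.0015, 'grip_force': 0.0}
  n 6 q [ 0.37  0.18  1.89 -0.    1.07  0.59]
[[0.0,5.9,0.0,-0.0031,0.0001,0.0105,0],[0.0,5.9,0.0,-0.0042,0.0001,0.0101,0],[0.1,5.9,0.0,-0.0051,0.0001,0.0096,0],[0.0,5.8,0.0,-0.0062,0.0001,0.0091,0],[0.0,5.9,0.0,-0.007,0.0002,0.0084,0],[0.0,5.9,0.0,-0.0078,0.0001,0.0076,0]]
end [0.5388 0.2372 0.135 ] [ 2.449  1.967 -0.   ]
  n 3 q [ 0.37  0.22  1.92 -0.    1.01  0.59]
[[0.0,0.0,0.0,0.0,0.0,0.0113,0],[0.0,0.0,0.0,0.0,0.0,0.0113,0],[0.0,0.0,0.0,0.0,0.0,0.0114,0]]
end [0.5388 0.2371 0.101 ] [ 2.449  1.967 -0.   ]
```

Request:
drive_tool:
  rows:
    - [0,5.9,0,-0.0031,0.0001,0.0105,0]
    - [0,5.9,0,-0.0042,0.0001,0.0101,0]
    - [0.1,5.9,0,-0.0051,0.0001,0.0096,0]
    - [0,5.8,0,-0.0062,0.0001,0.0091,0]
    - [0,5.9,0,-0.007,0.0002,0.0084,0]
    - [0,5.9,0,-0.0078,0.0001,0.0076,0]
    - [0,0,0,0,0,0,0]
    - [0,0,0,0,0,0,0]

```text
time: 23.52
tool_pos: [0.5376, 0.235, 0.1344]
tcp_rot: [-2.453, -1.962, 0.003]
wrist_force: [0.2, -0.7, -0.8]
width: -0.004
grip_force: 0.0
```

Request:
drive_tool:
  rows:
    - [0,0,0,0,0,0,0]
    - [0,0,0,0,0,0.01,0]
    - [0,0,0,0,0,0.01,0]
    - [0,0,0,0,0,0.008,0]
    - [0,0,0,0,0,0.003,0]
    - [0,0,0,0,0,0,0]
    - [0,0,0,0,0,0,0]

```text
time: 24.1
tool_pos: [0.5396, 0.2387, 0.1046]
tcp_rot: [2.448, 1.968, 0.003]
wrist_force: [1.2, -1.0, -1.2]
width: -0.001
grip_force: 0.0
```

Request:
drive_tool:
  rows:
    - [0,0,0,0,0,0.003,0]
    - [0,0,0,0,0,0,0]
    - [0,0,0,0,0,0.003,0]
    - [0,0,0,0,0,0,0]
    - [0,0,0,0,0,0,0]

```text
time: 24.52
tool_pos: [0.5399, 0.2383, 0.0994]
tcp_rot: [2.449, 1.967, 0.005]
wrist_force: [0.3, -0.3, -0.4]
width: -0.001
grip_force: 0.0
```

Request:
drive_tool:
  rows:
    - [0,0,0,0,0,0.0015,0]
    - [0,0,0,0,0,0,0]
    - [0,0,0,0,0,0,0]

```text
time: 24.77
tool_pos: [0.5401, 0.2384, 0.0981]
tcp_rot: [2.449, 1.967, 0.005]
wrist_force: [-0.0, 0.4, -0.1]
width: 0.004
grip_force: 0.2
```

Request:
drive_tool:
  rows:
    - [0,0,0,0,0,0.0015,0]
    - [0,0,0,0,0,0,0]
    - [0,0,0,0,0,0,0]

```text
time: 25.02
tool_pos: [0.5403, 0.2384, 0.098]
tcp_rot: [2.449, 1.967, 0.006]
wrist_force: [-2.3, -1.5, 8.0]
width: 0.003
grip_force: 3.9
```

Request:
drive_tool:
  rows:
    - [0,0,0,0,0,0.001,0]
    - [0,0,0,0,0,0,0]
    - [0,0,0,0,0,-0.01,0]
    - [0,0,0,0,0,-0.01,0]
    - [0,0,0,-0.028,0,0,0]
    - [0,0,0,-0.028,0,0,0]
    - [0,0,0,0,0,0,0]
    - [0,0,0,0,0,0,0]

```text
time: 25.68
tool_pos: [0.5279, 0.1828, 0.1159]
tcp_rot: [2.451, 1.964, 0.006]
wrist_force: [0.9, 0.8, -0.2]
width: -0.001
grip_force: 0.0
```

Request:
drive_tool:
  rows:
    - [0,0,0,0,0,0.005,0]
    - [0,0,0,0,0,0.005,0]
    - [0,0,0,0,0,0,0]
    - [0,0,0,0,0,0.003,0]
    - [0,0,0,0,0,0.002,0]
    - [0,0,0,0,0,0,0]
    - [0,0,0,0,0,0,0]

```text
time: 26.27
tool_pos: [0.5278, 0.1839, 0.1]
tcp_rot: [2.449, 1.968, 0.004]
wrist_force: [-0.6, -1.5, 1.0]
width: 0.003
grip_force: 0.0
```

Request:
drive_tool:
  rows:
    - [0,0,0,0,0,0.002,0]
    - [0,0,0,0,0,0,0]
    - [0,0,0,0,0,0,0]

```text
time: 26.52
tool_pos: [0.5279, 0.1837, 0.0983]
tcp_rot: [2.449, 1.967, 0.005]
wrist_force: [-0.3, -0.8, -0.1]
width: 0.003
grip_force: 0.0
```

Request:
drive_tool:
  rows:
    - [0,0,0,0,0,0.0015,0]
    - [0,0,0,0,0,0,0]
    - [0,0,0,0,0,0,0]

```text
time: 26.77
tool_pos: [0.5282, 0.1837, 0.098]
tcp_rot: [2.449, 1.967, 0.006]
wrist_force: [-3.0, -0.9, 6.1]
width: 0.002
grip_force: 2.9
```

Request:
drive_tool:
  rows:
    - [0,0,0,0,0,-0.01,0]
    - [0,0,0,0,0,-0.03,0]
    - [0,0,0,0,0,-0.04,0]
    - [0,0,0,0,0,-0.03,0]
    - [0,0,0,0,0,0,0]
    - [0,0,0,0,0,0,0]
    - [0,0,0,0,0,0,0]
    - [0,0,0,0,0,0,0]

```text
time: 27.43
tool_pos: [0.5265, 0.1832, 0.2054]
tcp_rot: [-2.449, -1.967, -0.001]
wrist_force: [0.9, 0.2, -0.2]
width: -0.002
grip_force: 0.0
```

```bash
python3 -c "
from h import *
s=st();print(workorder.finish_job())"
```

```text
{'time': 27.4333, 'q': [0.2898, 0.0602, 1.8876, 0.0006, 1.1932, 0.507], 'tool_pos': [0.5265, 0.1832, 0.2054], 'tcp_rot': [-2.4491, -1.9672, -0.0012], 'wrist_force': [0.8582, 0.2123, -0.1815], 'width': -0.0022, 'grip_force': 0.0}
the job is handed in; nothing more can be done
None
```

The tube block is turned over and seated on the cooler with its fins down; the tube face touched at 98.0 mm at both ends, so it is level and both catches should be in, and I handed the job in at about 27 s (no verdict was returned).

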